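# Uncover the bench-dog block and set the keyed dogs

### The arm

A 6-joint arm with a two-finger parallel gripper is mounted at the origin on the work surface. World frame = base frame: x ahead of the robot, y to its left, z up, the work surface at z = 0. Lengths are in m, angles in rad, forces in N, time in s.
With the tool pointing down it reaches from about 0.3 to 0.95 m from the base axis. Payload 3.1 kg.
Tool frame: the origin (TCP) lies at the very end of the fingers, on their centre line; the grasp point (between the pads) lies 19 mm behind it; z points along the fingers, y is the line along which they close (so a half turn about z gives the same grasp; the last joint's range is limited). The gripper opens to 85 mm and grips with 20 to 120 N. Pads are 22 mm wide; open, the fingers measure 114 mm over their backs; the gripper's body (76 mm by 85 mm) begins 54 mm behind the grasp point. The pads swing forward as they close: fully open they stand 13 mm farther back than shut.
Start: joints at [-1.372, 0.308, 1.634, -0, 1.2, -0.07], TCP at [0.166, -0.603, 0.231] pointing down, gripper open.
Joint ranges: [-3.06, 3.06], [-0.79, 1.96], [0.05, 2.63], [-1.19, 4.34], [0.05, 2.64], [-2.94, 2.94]. Speed limits (rad/s): [2.79, 2.79, 3.14, 3.14, 3.14, 3.14].

### API

Orientations are given as [roll, pitch, yaw] about the fixed x, y, z axes, in that order (R = Rz(yaw) Ry(pitch) Rx(roll)).
In Python, from station import * gives the robot as it stands. The module is installed in compiled form; this text tells all that it offers.
- The arm moves only by the tool send_rows, never from a script. Its argument "deltas" is a list of rows, each an object with "slide": the shift along the tool's x, y, z each as a share of 15 cm, from -1 to 1, a list of three; "angular": the turn, a rotation vector about the tool's x, y, z each as a share of 90 degrees, from -1 to 1, a list of three. In form: [{"slide": [x, y, z], "angular": [wx, wy, wz]}, ...]. A call has 1 to 10 rows; each row is the pose to reach, as a shift and turn from the pose commanded when the call began, along the tool's axes at that moment; what a row does not reach only later rows make up. A row lasts 1/10 s, in which the tool goes at most 50 mm and 8.59 degrees, less where a joint would pass 70% of its speed; a pose out of reach is approached as far as the arm can. A call with a number of a shift or a turn outside -1 to 1 is refused whole. A call with a gripper value outside its range is refused whole. "hand" is the opening, from 0 (shut) to 1 (fully open), set as the call begins (left out, the last holds). The fingers move at their own pace and stop on an object; "newtons" is the grip in N (left out, the last holds). Time passes only in rows, so rows that repeat a pose let the fingers close. It gives the time, the measured TCP pose, the force, the opening and the grip force at its end, in the units of the state.
- state(): the state, without advancing time (a new reading comes with each control period).
- camera(name): name is "scene" or "top" or "wrist"; returns the picture (480x640x3 uint8, blue, green, red); there is no depth.
- camera_params(name): a dict with "fov_y" (degrees; the focal length in pixels is half the picture's height over the tangent of half this angle, whatever the lens; pixels are square), "cx", "cy" (the principal point, pixels), "origin" and "orientation" of the camera in the world. Camera axes: x right, y down, z forward; pixel columns grow to the right and rows downward; lengths in m; the calibration is good to about 2 mm. A picture is of the moment at which its call begins: read the wrist's pose just before it. camera_params takes no time and is no camera call; for the wrist camera it gives the pose at the moment of the call.
- job_done(): hands the job in; it is judged then, once.
Trained networks look in the newest picture that a camera, given by its name, has taken for a name from the list of things; names that differ only in an ending like _2 or _b are one class to them, and where a whole thing is asked for, a point or a joint stands for the part that bears it (a point fixed in the world has none). Each returns a list of dicts, best first, with "p" (0 to 1); they miss things now and then, are a little off and sometimes report something else, mostly with a low value. They report only what shows in the picture. A call takes as long as a camera call. They do not tell look-alikes from the thing itself.
- outline_of(target, camera): "region" (480x640 bool, what is visible of it) and "uv" ([column, row] in pixels, amid what is visible of it).
- pinpoint(target, camera): "uv" ([column, row] in pixels: a listed point, or the origin of a listed thing).
The state is a dict: "time": time; "qpos": joint angles; "dq": joint speeds; "joint_torque": joint torques, N m; "eef_pos": TCP position; "ee_rot": TCP orientation; "wrist_force": force on the tool from outside, world axes, zero at the start; "ft_torque": the same for the moment, N m; "gripper_width": opening from 0.0 (shut) to 1.0 (fully open); "gripper_force": force on a finger pad.
Only numpy, scipy, OpenCV 4.12 (cv2) and the standard library are available. Lean on these libraries where they do the work, as an engineer would, in place of code of your own. Each camera call takes 0.05 s, during which the arm holds its last target. There are 200 camera calls.

### The job

Get the bench-dog block ready for class: with the pry bar under the overhanging edge that faces the robot, lever the clip-fitted cover up off its two spring catches. Then set every bench dog that is in the rack into a hole of the block (one per hole, any dog in any hole), turned so that its key enters the keyway, upright and fully home with the head down on the block. Put the cover and the pry bar away lying flat beside each other in the yellow box, and leave the log, glue bottle and mug where they are.

Things in the scene. Friction and masses are not known exactly. Their poses are not given: they have to be found in the camera images.
- block: wooden block fixed to the bench, 38 (x) by 180 (y) by 45 mm high, three keyed holes along its y. Origin: centre of underside; its -x side faces the robot. Steel posts 68 mm high stand at y +-98 to 113 mm, x -32 to -12 mm; each holds a sprung ball (radius 6 mm, at x -22 mm) pointing inward over the cover's end. Posts do not hinder a gripper body above 70 mm.
- hole0 (a point): centre of the mouth of a keyed hole, 45 mm above the bench, at y = -56 mm in the block's frame. Octagonal bore 25 mm across flats, 45 mm deep, with a 10 mm wide keyway on the block's +y side reaching 17.5 mm from the centre. A dog fits with its +y along the block's +y; home, its head rests on the block, foot 7 mm above the bench.
- hole1 (a point): centre of the mouth of a keyed hole, 45 mm above the bench, at y = 0 mm in the block's frame. Octagonal bore 25 mm across flats, 45 mm deep, with a 10 mm wide keyway on the block's +y side reaching 17.5 mm from the centre. A dog fits with its +y along the block's +y; home, its head rests on the block, foot 7 mm above the bench.
- hole2 (a point): centre of the mouth of a keyed hole, 45 mm above the bench, at y = 56 mm in the block's frame. Octagonal bore 25 mm across flats, 45 mm deep, with a 10 mm wide keyway on the block's +y side reaching 17.5 mm from the centre. A dog fits with its +y along the block's +y; home, its head rests on the block, foot 7 mm above the bench.
- cover: grey plastic plate 62 (x) by 178 (y) by 5 mm, 80 g, origin: centre of underside. At first clipped on the block, axes alike, overhanging each long side by 12 mm. Lifting the middle of its -x edge 15 to 20 mm (under 12 N) snaps it past the balls; it then stays propped on them, that edge 10 to 18 mm up, sloping about 20 degrees; grip it across its 62 mm. Lifted over 25 mm it may slide off.
- cover_edge (a point): middle of the lower -x edge of the cover (facing the robot), where the pry bar goes under; 45 mm above the bench while clipped on
- bar: pry bar, 185 mm long, 160 g, flat on the bench before the block at first. Handle x -90 to 0 mm, 22 wide, 24 high; steel blade x 0 to +95 mm, 20 wide, 5 thick (3 at the tip), mid-plane 12 mm above the handle's underside (tip's top face at 14.5 mm). Origin: handle's underside where it meets the blade; centre of mass within 15 mm of it, on the handle side.
- bar_tip (a point): tip of the pry bar's blade, 95 mm from the bar's origin along its +x, mid-thickness
- box: yellow open wooden box fixed on the bench, outside 300 (x) by 190 (y) by 50 mm high, walls and floor 9 mm thick; origin: centre of underside. Cover and pry bar go in here with their length along its x, beside each other.
- rack: plywood rack fixed on the bench, 62 (x) by 216 (y) by 28 mm high, three compartments 46 mm square at y -72, 0, +72 mm, floor 4 mm above the bench; the dogs stand loose in them, heads 42 to 64 mm above the bench. Origin: centre of underside.
- dog0: steel bench dog, may be absent. Origin: centre of the foot, z up. Shank 22 mm round, 38 long (lowest 4 mm tapers to 19); 7 mm wide key rib along +y, reaching 16 mm from the axis, from z 5 mm up. Square head 28 by 28 mm, z 38 to 60 mm, with a raised lip 7 mm high and 8 mm wide along the top edge on the key (+y) side. 220 g. Starts standing in a rack compartment, any yaw.
- dog1: steel bench dog, may be absent. Origin: centre of the foot, z up. Shank 22 mm round, 38 long (lowest 4 mm tapers to 19); 7 mm wide key rib along +y, reaching 16 mm from the axis, from z 5 mm up. Square head 28 by 28 mm, z 38 to 60 mm, with a raised lip 7 mm high and 8 mm wide along the top edge on the key (+y) side. 220 g. Starts standing in a rack compartment, any yaw.
- dog2: steel bench dog, may be absent. Origin: centre of the foot, z up. Shank 22 mm round, 38 long (lowest 4 mm tapers to 19); 7 mm wide key rib along +y, reaching 16 mm from the axis, from z 5 mm up. Square head 28 by 28 mm, z 38 to 60 mm, with a raised lip 7 mm high and 8 mm wide along the top edge on the key (+y) side. 220 g. Starts standing in a rack compartment, any yaw.
- log: bystander: sawn branch section standing on end, 76 mm diameter, 70 mm high; origin at the centre of its underside
- glue: bystander: white glue bottle, 56 mm diameter, 150 mm high; origin at the centre of its underside
- mug: bystander: white mug, 72 mm diameter, 85 mm high; origin at the centre of its underside
Mind the look-alikes: they are no part of the job. Leave any black or green look-alike of the dog0 alone. Leave any turquoise look-alike of the dog1 alone.

How it is judged:
On the way:
1. the cover's near edge is raised more than 10 mm above the block, past the catches, with the pry bar's tip at that edge (within 40 mm) and the fingers off the cover (z of cover_edge in the frame of block above 0.055 m and distance between bar_tip and cover_edge below 0.04 m and contact force between the fingers and cover below 0.1 N), for 0.1 s.
At the end, for the whole second after the job is handed in: every dog present is in a hole: within 4 mm of its centre, square to the block within 0.06 rad, foot under 10 mm above the bench (home is 7); cover (origin below 45 mm, tilt under 0.35 rad) and pry bar (origin below 50 mm, level within 0.27 rad) lie in the yellow box; all at rest ((horizontal distance between dog0 and hole0 below 0.004 m or horizontal distance between dog0 and hole1 below 0.004 m or horizontal distance between dog0 and hole2 below 0.004 m) and z of each of dog0, dog1, dog2 in the frame of block below 0.01 m and angle between the z axis of each of dog0, dog1, dog2 and the z axis of block, either way round below 0.06 rad and linear speed of each of dog0, dog1, dog2, cover, bar below 0.02 m/s and (horizontal distance between dog1 and hole0 below 0.004 m or horizontal distance between dog1 and hole1 below 0.004 m or horizontal distance between dog1 and hole2 below 0.004 m) and (horizontal distance between dog2 and hole0 below 0.004 m or horizontal distance between dog2 and hole1 below 0.004 m or horizontal distance between dog2 and hole2 below 0.004 m) and x of cover in the frame of box between -0.11 and 0.11 m and y of cover in the frame of box between -0.07 and 0.07 m and height (world z) of cover below 0.045 m and angle between cover's own z axis and vertical below 0.35 rad and x of bar in the frame of box between -0.12 and 0.12 m and y of bar in the frame of box between -0.085 and 0.085 m and height (world z) of bar below 0.05 m and angle between bar's own x axis and vertical between 1.3 and 1.85 rad); the robot touches nothing.
It fails at once if the log is moved by more than 30 mm (distance of log from where it was at the start of the episode above 0.03 m).
It fails at once if the glue is moved by more than 30 mm (distance of glue from where it was at the start of the episode above 0.03 m).
It fails at once if the mug is moved by more than 30 mm (distance of mug from where it was at the start of the episode above 0.03 m).
Of dog0, dog1, dog2 only 2 to 3 are there at a start; the rules pass over those that are not, and their reading is None.
At some moment in a run one of bar may be knocked a few centimetres aside while the robot is not near it.
It also fails if it takes over 208 s, if anything falls off the work surface, if the arm or the gripper's body presses on something with over 40 N, if the wrist force passes 120 N, or if a joint passes its speed limit or range.

## Working session

There is one attempt and no reset: what is moved stays moved. The work goes in short steps, Python scripts to look and compute and a tool call to move; the robot and the scene stay as the last step left them, time stands still between calls to the robot, and variables do not carry over. Pictures are saved under pics/ and viewed, at most 14 in all, crops included, and the job is handed in when it is done.

Besides the shell and the picture viewer there is one more tool, called after "Emit:" by a JSON object that holds its "api" and its "payload". send_rows: Moves the arm, as the interface text tells. Its arguments: {"type":"object","properties":{"deltas":{"type":"array","items":{"type":"object","properties":{"slide":{"type":"array","items":{"type":"number"}},"angular":{"type":"array","items":{"type":"number"}}}}},"hand":{"type":"number"},"newtons":{"type":"number"}},"required":["deltas"]}

```bash
mkdir -p pics
cat > h.py <<'E'
from station import *
import numpy as np, cv2
from scipy.spatial.transform import Rotation as R
def cam(name):
    p=camera_params(name); f=240/np.tan(np.radians(p["fov_y"])/2)
    o=np.array(p["orientation"],float)
    M=o if o.shape==(3,3) else (R.from_euler('xyz',o).as_matrix() if o.size==3 else R.from_quat(o).as_matrix())
    return f,p["cx"],p["cy"],np.array(p["origin"]),M
def ray(name,uv,z,c=None):
    f,cx,cy,o,M=c or cam(name); d=M@np.array([(uv[0]-cx)/f,(uv[1]-cy)/f,1]); return o+d*(z-o[2])/d[2]
def proj(name,P,c=None):
    f,cx,cy,o,M=c or cam(name); q=M.T@(np.array(P)-o); return np.array([cx+f*q[0]/q[2],cy+f*q[1]/q[2]])
E
python3 - <<'E'
from h import *
print(state())
for n in("scene","top","wrist"):
    print(camera_params(n)); cv2.imwrite(f"pics/{n}0.png",camera(n))
for n in("block","cover","cover_edge","bar","bar_tip","box","rack","dog0","dog1","dog2","log","glue","mug","hole1"):
    for fn in (pinpoint,):
        r=fn(n,"top")
        print(n,[(round(d["p"],2),np.round(d["uv"],1).tolist()) for d in r[:5]])
E
```

```text
{'time': 0.0, 'qpos': array([-1.37168086e+00,  3.09029614e-01,  1.63520060e+00, -9.35199856e-06,
        1.19970131e+00, -6.96935424e-02]), 'dq': array([ 0.00144245, -0.00044467, -0.0006809 ,  0.00033628,  0.00104764,
        0.00028182]), 'joint_torque': array([-1.62955024e-03, -4.15255380e+01, -2.76666194e+01, -7.80816094e-05,
        1.01678309e-02, -1.41708631e-05]), 'eef_pos': array([ 0.1657997 , -0.60174502,  0.23002507]), 'ee_rot': array([-3.13925885e+00, -1.54186007e-04,  2.68812234e-01]), 'wrist_force': array([ 0.0155556 ,  1.19413409, -0.71161125]), 'ft_torque': array([-0.00192812, -0.07803558,  0.02274491]), 'gripper_force': 0.0, 'gripper_width': 1.0023979230535862}
{'fov_y': 57.34663022111518, 'cx': 319.4187049271, 'cy': 239.65544578965103, 'origin': array([1.16180665, 0.48910562, 0.77578104]), 'orientation': array([-2.34474419, -0.01459574,  2.1599759 ])}
{'fov_y': 53.288543896049276, 'cx': 320.10798687961534, 'cy': 245.46884753909933, 'origin': array([0.47938306, 0.07075293, 1.12922394]), 'orientation': array([-3.06270302,  0.00591111, -1.56033711])}
{'fov_y': 61.695600
[... 235 characters left out ...]
over_edge [(0.87, [362.0, 226.1])]
bar [(0.72, [342.0, 287.5])]
bar_tip [(0.69, [300.9, 284.5])]
box [(0.59, [503.3, 273.2])]
rack [(0.72, [222.6, 269.2]), (0.29, [254.6, 176.4])]
dog0 [(0.76, [212.9, 235.8]), (0.72, [222.5, 264.5]), (0.68, [267.6, 265.3]), (0.58, [211.2, 195.4]), (0.56, [270.2, 231.4])]
dog1 [(0.76, [212.9, 235.8]), (0.72, [222.5, 264.5]), (0.68, [267.6, 265.3]), (0.58, [211.2, 195.4]), (0.56, [270.2, 231.4])]
dog2 [(0.76, [212.9, 235.8]), (0.72, [222.5, 264.5]), (0.68, [267.6, 265.3]), (0.58, [211.2, 195.4]), (0.56, [270.2, 231.4])]
log [(0.91, [259.5, 178.2])]
glue [(0.75, [433.9, 170.2]), (0.36, [224.5, 295.5])]
mug [(0.97, [134.7, 324.3])]
hole1 [(0.59, [135.2, 323.7])]
```

View pics/top0.png

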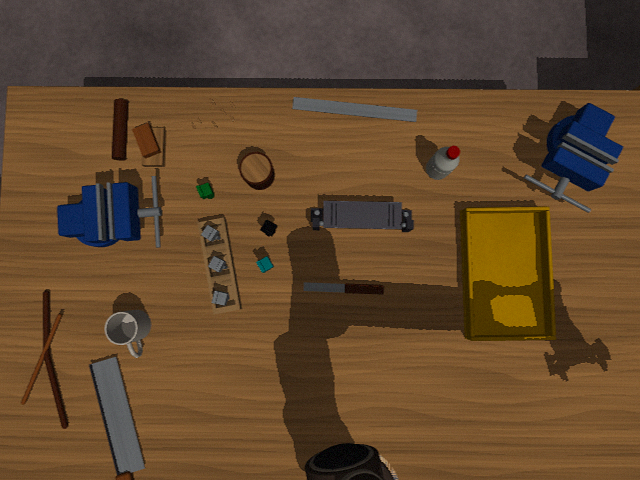

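View pics/scene0.png

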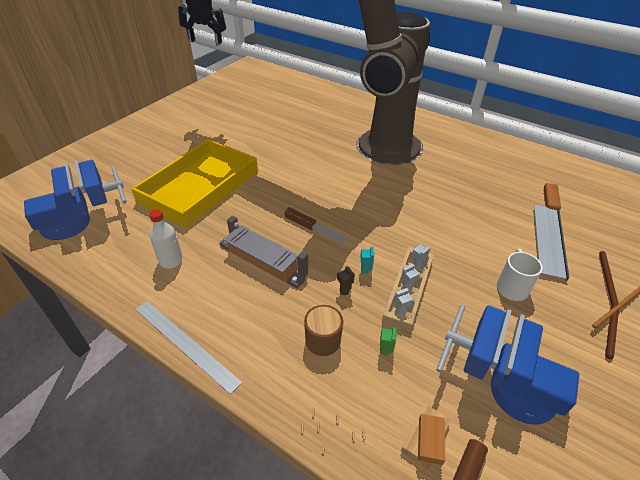

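The top view shows three grey dogs in the rack at about (210,232), (217,264) and (221,297). The loose look-alikes, to be left alone, are black (268,228), green (205,188) and turquoise (264,264). The bar is at (345,288) with its blade to the left, the clipped cover at (362,215), and the box at (508,272).

```bash
cat >> h.py <<'E'
def rect(region,z,cname,c=None):
    c=c or cam(cname)
    cs,_=cv2.findContours(region.astype(np.uint8),cv2.RETR_EXTERNAL,cv2.CHAIN_APPROX_NONE)
    k=max(cs,key=cv2.contourArea)[:,0,:]
    P=np.array([ray(cname,p,z,c)[:2] for p in k],np.float32)
    (cx,cy),(w,h),a=cv2.minAreaRect(P*1000)
    if w<h: a+=90; w,h=h,w
    return np.array([cx,cy])/1000,w,h,(a+90)%180-90   # long-axis direction deg
def gray(img,lo=140): pass
E
python3 - <<'E'
from h import *
img=camera("top")
c=cam("top")
for n,z in(("cover",.05),("bar",.018),("box",.05),("rack",.028),("log",.07),("glue",0.075),("mug",.085),("block",.05)):
    for r in outline_of(n,"top")[:1]:
        print(n,round(r["p"],2),[np.round(v,3) for v in rect(r["region"],z,"top",c)],np.round(r["uv"]), np.round(ray("top",r["uv"],z,c),3))
for n,z in(("cover_edge",.045),("cover",.045),("bar",0),("bar_tip",.012),("rack",0),("box",0),("log",0),("glue",0),("mug",0)):
    r=pinpoint(n,"top")
    if r: print(n,np.round(ray("top",r[0]["uv"],z,c),3))
big=lambda u0,v0,u1,v1,s:cv2.resize(img[v0:v1,u0:u1],None,fx=s,fy=s,interpolation=cv2.INTER_CUBIC)
a=big(185,205,285,315,5)
cv2.imwrite("pics/c1.png",a)
b=big(290,190,420,300,5); cv2.imwrite("pics/c2.png",b)
E
```

```text
cover 0.67 [array([ 0.635, -0.018]), np.float64(179.847), np.float64(64.18), np.float64(-89.459)] [364. 213.] [ 0.639 -0.02   0.05 ]
bar 0.97 [array([0.469, 0.023]), np.float64(183.09), np.float64(21.453), np.float64(88.967)] [344. 286.] [0.472 0.022 0.018]
box 0.77 [array([ 0.509, -0.343]), np.float64(301.771), np.float64(206.549), np.float64(1.54)] [508. 272.] [ 0.509 -0.345  0.05 ]
rack 0.58 [array([0.518, 0.309]), np.float64(217.62), np.float64(69.606), np.float64(11.362)] [224. 270.] [0.508 0.3   0.028]
log 0.77 [array([0.731, 0.222]), np.float64(88.39), np.float64(73.28), np.float64(19.233)] [255. 172.] [0.728 0.226 0.07 ]
glue 0.61 [array([ 0.753, -0.197]), np.float64(90.244), np.float64(55.312), np.float64(-44.423)] [442. 162.] [ 0.753 -0.194  0.075]
mug 0.79 [array([0.377, 0.485]), np.float64(106.319), np.float64(92.949), np.float64(56.144)] [128. 328.] [0.378 0.491 0.085]
block 0.83 [array([0.626, 0.086]), np.float64(48.111), np.float64(27.322), np.float64(0.572)] [324. 218.] [0.626 0.069 0.05 ]
cover_edge [ 0.608 -0.022  0.045]
cover [ 0.644 -0.014  0.045]
bar [0.465 0.02  0.   ]
bar_tip [0.477 0.117 0.012]
rack [0.516 0.314 0.   ]
box [ 0.515 -0.358  0.   ]
log [0.733 0.233 0.   ]
glue [ 0.759 -0.204  0.   ]
mug [0.377 0.512 0.   ]
```

View pics/c1.png

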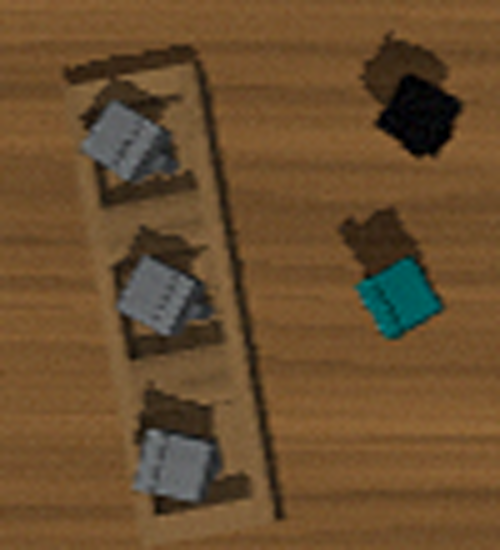

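View pics/c2.png

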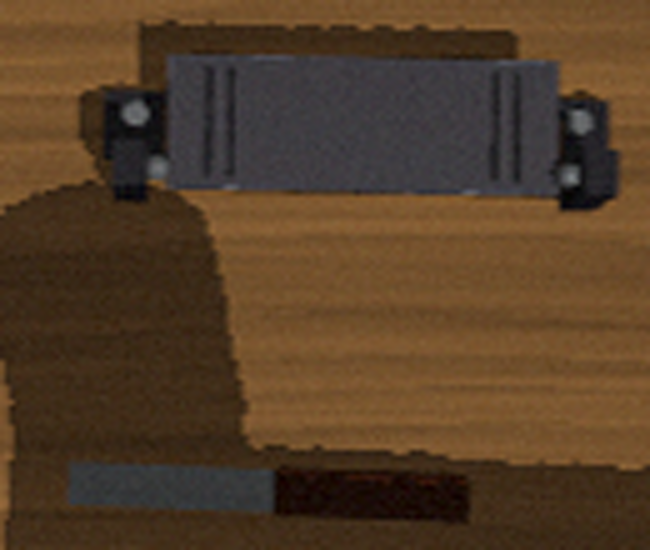

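```bash
cat >> h.py <<'E'
def down(yaw,tilt=0):  # tool down, tool x at yaw (deg)
    return R.from_euler('z',yaw,degrees=True)*R.from_euler('x',180,degrees=True)
def plan(*wps):
    """wps: (pos, Rotation). prints slide/angular for each call, chained from the measured pose"""
    s=state(); p=s["eef_pos"].copy(); r=R.from_euler('xyz',s["ee_rot"])
    print("now",np.round(p,4),np.round(np.degrees(s["ee_rot"]),1),"t",round(s["time"],1),"q",np.round(s["qpos"],2))
    for P,Q in wps:
        for k in range(12):
            d=r.inv().apply(np.array(P)-p)/.15; a=(r.inv()*Q).as_rotvec()/(np.pi/2)
            m=max(np.abs(d).max(),np.abs(a).max()/.93,1); d,a=np.round(d/m,3),np.round(a/m,3)
            n=int(np.ceil(max(np.linalg.norm(d)*150/50,np.linalg.norm(a)*90/8.59)))
            print(d.tolist(),a.tolist(),"rows",n)
            p=p+r.apply(d*.15); r=r*R.from_rotvec(a*np.pi/2)
            if m==1: break
        print(" -> at",np.round(p,3))
E
python3 - <<'E'
from h import *
plan(((.43,.0,.24),down(89)))
E
```

```text
now [ 0.166  -0.6026  0.2313] [180.    0.   15.4] t 1.8 q [-1.37  0.31  1.63 -0.    1.2  -0.07]
[0.812, -1.0, -0.017] [-0.0, 0.0, -0.24] rows 4
[1.0, -0.562, -0.015] [-0.0, 0.0, -0.214] rows 4
[1.0, -0.178, -0.014] [-0.0, 0.0, -0.189] rows 4
[0.928, 0.113, -0.012] [-0.0, 0.0, -0.175] rows 3
 -> at [ 0.43 -0.    0.24]
```

Emit:
{"api": "send_rows", "payload": {"deltas": [{"slide": [0.812, -1.0, -0.017], "angular": [0, 0, -0.24]}, {"slide": [0.812, -1.0, -0.017], "angular": [0, 0, -0.24]}, {"slide": [0.812, -1.0, -0.017], "angular": [0, 0, -0.24]}, {"slide": [0.812, -1.0, -0.017], "angular": [0, 0, -0.24]}, {"slide": [0.812, -1.0, -0.017], "angular": [0, 0, -0.24]}, {"slide": [0.812, -1.0, -0.017], "angular": [0, 0, -0.24]}]}}

```text
time: 2.35
eef_pos: [0.244, -0.4253, 0.2343]
ee_rot: [3.14, 0.001, 0.648]
wrist_force: [-0.4, -0.3, -0.0]
gripper_width: 1.0
gripper_force: 0.0
```

Emit:
{"api": "send_rows", "payload": {"deltas": [{"slide": [1.0, -0.562, -0.015], "angular": [0, 0, -0.214]}, {"slide": [1.0, -0.562, -0.015], "angular": [0, 0, -0.214]}, {"slide": [1.0, -0.562, -0.015], "angular": [0, 0, -0.214]}, {"slide": [1.0, -0.562, -0.015], "angular": [0, 0, -0.214]}, {"slide": [1.0, -0.562, -0.015], "angular": [0, 0, -0.214]}]}}

```text
time: 2.85
eef_pos: [0.3135, -0.2673, 0.2364]
ee_rot: [3.141, -0.0, 0.984]
wrist_force: [-0.8, -0.2, -0.3]
gripper_width: 1.002
gripper_force: 0.0
```

Emit:
{"api": "send_rows", "payload": {"deltas": [{"slide": [1.0, -0.178, -0.014], "angular": [0, 0, -0.189]}, {"slide": [1.0, -0.178, -0.014], "angular": [0, 0, -0.189]}, {"slide": [1.0, -0.178, -0.014], "angular": [0, 0, -0.189]}, {"slide": [1.0, -0.178, -0.014], "angular": [0, 0, -0.189]}, {"slide": [1.0, -0.178, -0.014], "angular": [0, 0, -0.189]}]}}

```text
time: 3.35
eef_pos: [0.3747, -0.1293, 0.2386]
ee_rot: [3.141, 0.001, 1.281]
wrist_force: [0.4, 0.1, -0.2]
gripper_width: 0.999
gripper_force: 0.0
```

Emit:
{"api": "send_rows", "payload": {"deltas": [{"slide": [0.928, 0.113, -0.012], "angular": [0, 0, -0.175]}, {"slide": [0.928, 0.113, -0.012], "angular": [0, 0, -0.175]}, {"slide": [0.928, 0.113, -0.012], "angular": [0, 0, -0.175]}, {"slide": [0.928, 0.113, -0.012], "angular": [0, 0, -0.175]}, {"slide": [0.928, 0.113, -0.012], "angular": [0, 0, -0.175]}, {"slide": [0.928, 0.113, -0.012], "angular": [0, 0, -0.175]}]}}

```text
time: 3.95
eef_pos: [0.4299, -0.0023, 0.2397]
ee_rot: [-3.141, 0.001, 1.551]
wrist_force: [0.2, -0.3, -0.2]
gripper_width: 1.002
gripper_force: 0.0
```

Run:
```python
from h import *
s=state();print(s["eef_pos"],s["ee_rot"],s["time"])
c=cam("wrist"); img=camera("wrist"); cv2.imwrite("pics/w1.png",img)
for n,z in(("bar",.018),("cover",.05)):
    for r in outline_of(n,"wrist")[:1]:
        print(n,round(r["p"],2),[np.round(v,3) for v in rect(r["region"],z,"wrist",c)],np.round(r["uv"]))
for n,z in(("bar",0),("bar_tip",.012),("cover_edge",.045)):
    for r in pinpoint(n,"wrist")[:1]: print(n,r["p"],np.round(ray("wrist",r["uv"],z,c),4),r["uv"])
```

```text
[ 0.42986168 -0.00228809  0.23971867] [-3.14078349e+00  1.06609252e-03  1.55071686e+00] 3.95
bar 0.84 [array([0.47 , 0.025]), np.float64(184.236), np.float64(23.947), np.float64(88.764)] [359. 162.]
cover 0.58 [array([ 0.635, -0.015]), np.float64(177.547), np.float64(64.434), np.float64(89.219)] [555. 202.]
bar 0.74 [0.4707 0.0211 0.    ] [357.3, 169.6]
bar_tip 0.91 [0.4743 0.1191 0.012 ] [364.3, 54.6]
cover_edge 0.58 [ 0.6035 -0.0155  0.045 ] [515.5, 216.4]
```

View pics/w1.png

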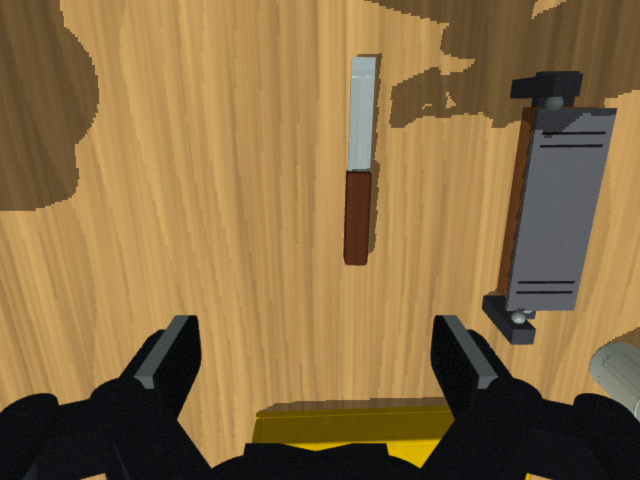

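Run:
```python
from h import *
plan(((.4695,.007,.12),down(88.9)),((.4695,.007,.006),down(88.9)))
```

```text
now [ 0.4299 -0.0009  0.24  ] [180.    0.   88.9] t 4.2 q [-0.1  -0.09  2.06 -0.    1.17 -0.08]
[0.058, 0.263, 0.8] [0.0, 0.0, 0.0] rows 3
 -> at [0.469 0.007 0.12 ]
[-0.0, 0.0, 0.76] [0.0, 0.0, 0.0] rows 3
 -> at [0.47  0.007 0.006]
```

Emit:
{"api": "send_rows", "payload": {"deltas": [{"slide": [0.058, 0.263, 0.8]}, {"slide": [0.058, 0.263, 0.8]}, {"slide": [0.058, 0.263, 0.8]}, {"slide": [0.058, 0.263, 0.8]}, {"slide": [0.058, 0.263, 0.8]}]}}

```text
invalid input at $.deltas[0]: expected keys slide, angular
```

Emit:
{"api": "send_rows", "payload": {"deltas": [{"slide": [0, 0, 0.2]}, {"slide": [0, 0, 0.4]}, {"slide": [0, 0, 0.6]}, {"slide": [0, 0, 0.7]}, {"slide": [0, 0, 0.76]}, {"slide": [0, 0, 0.76]}, {"slide": [0, 0, 0.76]}]}}

```text
invalid input at $.deltas[0]: expected keys slide, angular
```

Emit:
{"api": "send_rows", "payload": {"deltas": [{"slide": [0, 0, 0]}, {"slide": [0, 0, 0]}, {"slide": [0, 0, 0]}, {"slide": [0, 0, 0]}, {"slide": [0, 0, 0]}, {"slide": [0, 0, 0]}, {"slide": [0, 0, 0]}, {"slide": [0, 0, 0]}], "hand": 0, "newtons": 110}}

```text
invalid input at $.deltas[0]: expected keys slide, angular
```

Run:
```python
from h import *
s=state();print(s["gripper_width"],s["gripper_force"],s["wrist_force"])
# bar origin 14 mm ahead of tcp along tool x; tip 109 ahead. 
plan(((.44,.0,.1),down(88.9)),((.44,-.016,.1),down(0)))
```

```text
0.9994706367287424 0.0 [-0.52245328  0.19603356 -0.66642493]
now [ 0.4299 -0.0009  0.24  ] [180.    0.   88.9] t 4.2 q [-0.1  -0.09  2.06 -0.    1.17 -0.08]
[0.007, 0.067, 0.934] [0.0, 0.0, 0.0] rows 3
 -> at [ 0.44 -0.    0.1 ]
[-0.1, 0.002, -0.0] [0.0, 0.0, 0.93] rows 10
[-0.0, 0.006, -0.0] [0.0, -0.0, 0.058] rows 1
 -> at [ 0.44  -0.016  0.1  ]
```

Emit:
{"api": "send_rows", "payload": {"deltas": [{"slide": [0.058, 0.263, 0.8], "angular": [0, 0, 0]}, {"slide": [0.058, 0.263, 0.8], "angular": [0, 0, 0]}, {"slide": [0.058, 0.263, 0.8], "angular": [0, 0, 0]}, {"slide": [0.058, 0.263, 0.8], "angular": [0, 0, 0]}, {"slide": [0.058, 0.263, 0.8], "angular": [0, 0, 0]}]}}

```text
time: 4.75
eef_pos: [0.4694, 0.0079, 0.1201]
ee_rot: [-3.14, 0.0, 1.554]
wrist_force: [0.1, -0.8, -0.3]
gripper_width: 1.0
gripper_force: 0.0
```

Emit:
{"api": "send_rows", "payload": {"deltas": [{"slide": [0, 0, 0.2], "angular": [0, 0, 0]}, {"slide": [0, 0, 0.4], "angular": [0, 0, 0]}, {"slide": [0, 0, 0.6], "angular": [0, 0, 0]}, {"slide": [0, 0, 0.7], "angular": [0, 0, 0]}, {"slide": [0, 0, 0.76], "angular": [0, 0, 0]}, {"slide": [0, 0, 0.76], "angular": [0, 0, 0]}, {"slide": [0, 0, 0.76], "angular": [0, 0, 0]}]}}

```text
time: 5.45
eef_pos: [0.4712, 0.0078, 0.0076]
ee_rot: [3.138, 0.0, 1.554]
wrist_force: [-0.4, 0.8, 0.3]
gripper_width: 1.001
gripper_force: 0.0
```

Emit:
{"api": "send_rows", "payload": {"deltas": [{"slide": [0, 0, 0], "angular": [0, 0, 0]}, {"slide": [0, 0, 0], "angular": [0, 0, 0]}, {"slide": [0, 0, 0], "angular": [0, 0, 0]}, {"slide": [0, 0, 0], "angular": [0, 0, 0]}, {"slide": [0, 0, 0], "angular": [0, 0, 0]}, {"slide": [0, 0, 0], "angular": [0, 0, 0]}, {"slide": [0, 0, 0], "angular": [0, 0, 0]}, {"slide": [0, 0, 0], "angular": [0, 0, 0]}], "hand": 0, "newtons": 110}}

```text
time: 6.25
eef_pos: [0.4699, 0.008, 0.0067]
ee_rot: [3.141, -0.0, 1.553]
wrist_force: [-1.0, -0.3, 6.5]
gripper_width: 0.222
gripper_force: 108.4
```

Run:
```python
from h import *
s=state();print(s["gripper_width"],s["gripper_force"],s["wrist_force"])
plan(((.44,.0,.1),down(88.9)),((.44,-.016,.1),down(0)))
```

```text
0.22225368286207198 108.42957258224487 [-0.98771386 -0.29977595  6.51034206]
now [0.4699 0.008  0.0067] [180.  -0.  89.] t 6.2 q [-0.08  0.37  2.11  0.    0.66 -0.06]
[-0.057, -0.199, -0.622] [0.0, -0.0, 0.001] rows 2
 -> at [ 0.44 -0.    0.1 ]
[-0.1, 0.002, -0.0] [0.0, -0.0, 0.93] rows 10
[-0.0, 0.007, -0.0] [-0.0, -0.0, 0.058] rows 1
 -> at [ 0.44  -0.016  0.1  ]
```

Emit:
{"api": "send_rows", "payload": {"deltas": [{"slide": [0, 0, -0.3], "angular": [0, 0, 0]}, {"slide": [-0.057, -0.2, -0.622], "angular": [0, 0, 0]}, {"slide": [-0.057, -0.2, -0.622], "angular": [0, 0, 0]}, {"slide": [-0.057, -0.2, -0.622], "angular": [0, 0, 0]}, {"slide": [-0.057, -0.2, -0.622], "angular": [0, 0, 0]}]}}

```text
time: 6.75
eef_pos: [0.4389, 0.0001, 0.0984]
ee_rot: [-3.141, -0.0, 1.554]
wrist_force: [-0.3, 0.3, -1.2]
gripper_width: 0.228
gripper_force: 108.4
```

Emit:
{"api": "send_rows", "payload": {"deltas": [{"slide": [-0.1, 0, 0], "angular": [0, 0, 0.09]}, {"slide": [-0.1, 0, 0], "angular": [0, 0, 0.18]}, {"slide": [-0.1, 0, 0], "angular": [0, 0, 0.27]}, {"slide": [-0.1, 0, 0], "angular": [0, 0, 0.36]}, {"slide": [-0.1, 0, 0], "angular": [0, 0, 0.45]}, {"slide": [-0.1, 0, 0], "angular": [0, 0, 0.54]}, {"slide": [-0.1, 0, 0], "angular": [0, 0, 0.63]}, {"slide": [-0.1, 0, 0], "angular": [0, 0, 0.72]}, {"slide": [-0.1, 0, 0], "angular": [0, 0, 0.81]}, {"slide": [-0.1, 0, 0], "angular": [0, 0, 0.9]}]}}

```text
time: 7.75
eef_pos: [0.4381, -0.0147, 0.097]
ee_rot: [-3.14, 0.004, 0.134]
wrist_force: [0.6, 0.2, -1.0]
gripper_width: 0.226
gripper_force: 108.1
```

Emit:
{"api": "send_rows", "payload": {"deltas": [{"slide": [0, 0, 0], "angular": [0, 0, 0.088]}, {"slide": [0, 0, 0], "angular": [0, 0, 0.088]}, {"slide": [0, 0, 0], "angular": [0, 0, 0.088]}, {"slide": [0, 0, 0], "angular": [0, 0, 0.088]}]}}

```text
time: 8.15
eef_pos: [0.4388, -0.0149, 0.0984]
ee_rot: [-3.141, 0.002, 0.004]
wrist_force: [-0.3, -0.1, -0.9]
gripper_width: 0.226
gripper_force: 108.1
```

Run:
```python
from h import *
s=state();print(s["eef_pos"],s["ee_rot"],s["gripper_width"])
for nm in("wrist","scene","top"):
    c=cam(nm); img=camera(nm); cv2.imwrite(f"pics/{nm}2.png",img)
    for n,z in(("bar_tip",s["eef_pos"][2]+.006),("bar",s["eef_pos"][2]-.006),("cover_edge",.045)):
        for r in pinpoint(n,nm)[:1]: print(nm,n,round(r["p"],2),np.round(ray(nm,r["uv"],z,c),4),np.round(r["uv"]))
```

```text
[ 0.43878372 -0.01490974  0.09840447] [-3.14133950e+00  1.69618883e-03  3.79668563e-03] 0.22599132821837992
wrist bar_tip 0.98 [ 0.5485 -0.0151  0.1044] [317.   6.]
wrist bar 0.87 [ 0.4541 -0.0154  0.0924] [317. 280.]
scene bar_tip 0.69 [ 0.5502 -0.0129  0.1044] [282. 209.]
scene bar 0.89 [ 0.4492 -0.0197  0.0924] [305. 191.]
scene cover_edge 0.68 [ 0.6094 -0.012   0.045 ] [268. 242.]
top cover_edge 0.56 [ 0.6066 -0.0154  0.045 ] [361. 228.]
```

View pics/wrist2.png

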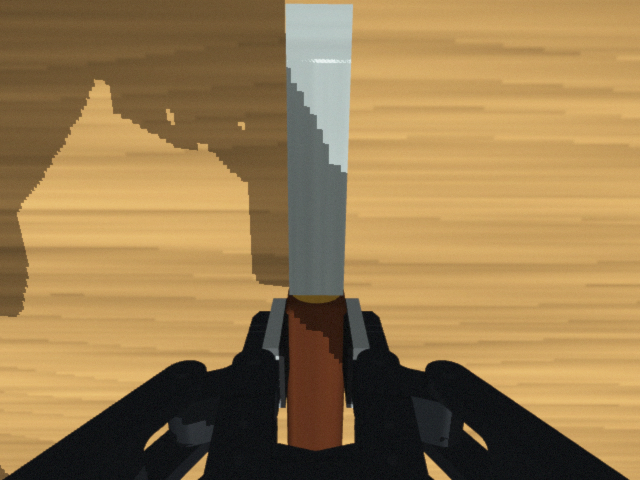

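The bar is gripped straight: in the wrist view the tip is at (317,6) and the handle between the pads. I'll lower it now and creep in under the cover edge.

Emit:
{"api": "send_rows", "payload": {"deltas": [{"slide": [0, 0, 0.2], "angular": [0, 0, 0]}, {"slide": [0.05, 0.012, 0.43], "angular": [0, 0, 0]}, {"slide": [0.1, 0.012, 0.43], "angular": [0, 0, 0]}, {"slide": [0.2, 0.012, 0.43], "angular": [0, 0, 0]}, {"slide": [0.3, 0.012, 0.43], "angular": [0, 0, 0]}, {"slide": [0.3, 0.012, 0.43], "angular": [0, 0, 0]}, {"slide": [0.3, 0.012, 0.43], "angular": [0, 0, 0]}]}}

```text
time: 9.45
eef_pos: [0.4848, -0.0168, 0.0358]
ee_rot: [3.141, -0.001, 0.002]
wrist_force: [-1.0, 0.5, -1.1]
gripper_width: 0.227
gripper_force: 108.2
```

Run:
```python
from h import *
s=state();print(s["eef_pos"],s["ee_rot"],s["wrist_force"])
nm="scene"; c=cam(nm); img=camera(nm); cv2.imwrite(f"pics/s3.png",cv2.resize(img[190:310,200:340],None,fx=5,fy=5,interpolation=cv2.INTER_CUBIC))
t=s["eef_pos"]+[.1095,0,.0053]
print("tip pred px",proj(nm,t,c)); 
for n in("bar_tip","cover_edge"):
    for r in pinpoint(n,nm)[:1]: print(n,round(r["p"],2),r["uv"],np.round(ray(nm,r["uv"],t[2] if n=="bar_tip" else .045,c),4))
print(proj(nm,(.606,-.016,.045),c))
```

```text
[ 0.48479425 -0.01677681  0.03582693] [ 3.14147261e+00 -7.94970885e-04  1.92344847e-03] [-1.03376625  0.53576407 -1.07044247]
tip pred px [270.99711386 238.80480411]
bar_tip 0.93 [269.3, 237.5] [ 0.5931 -0.0229  0.0411]
cover_edge 0.83 [267.7, 243.5] [ 0.6142 -0.0107  0.045 ]
[268.08396815 240.59848543]
```

View pics/s3.png

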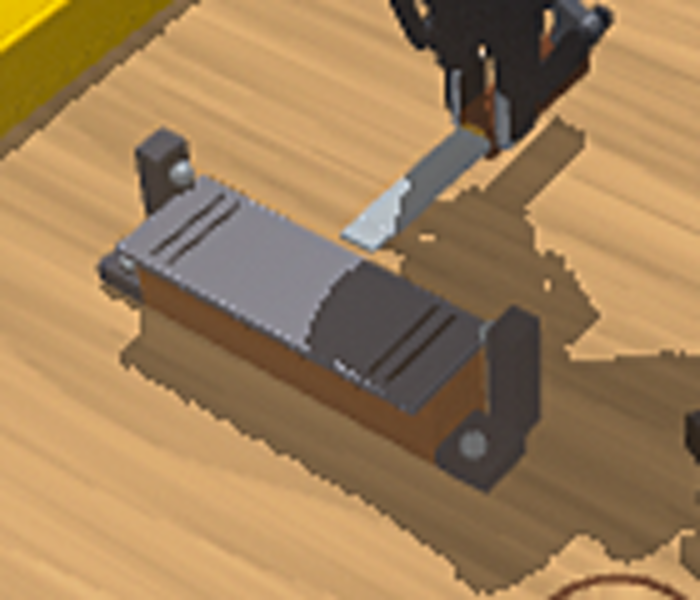

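Emit:
{"api": "send_rows", "payload": {"deltas": [{"slide": [0, 0, 0.03], "angular": [0, 0, 0]}, {"slide": [0.03, 0, 0.03], "angular": [0, 0, 0]}, {"slide": [0.06, 0, 0.03], "angular": [0, 0, 0]}, {"slide": [0.09, 0, 0.03], "angular": [0, 0, 0]}, {"slide": [0.12, 0, 0.03], "angular": [0, 0, 0]}, {"slide": [0.12, 0, 0.03], "angular": [0, 0, 0]}, {"slide": [0.12, 0, 0.03], "angular": [0, 0, 0]}]}}

```text
time: 10.3
eef_pos: [0.5023, -0.0167, 0.0302]
ee_rot: [-3.142, 0.0, 0.002]
wrist_force: [0.1, -0.8, -0.6]
gripper_width: 0.226
gripper_force: 108.2
```

Emit:
{"api": "send_rows", "payload": {"deltas": [{"slide": [0.015, 0, 0], "angular": [0, 0, 0]}, {"slide": [0.03, 0, 0], "angular": [0, 0, 0]}, {"slide": [0.03, 0, 0], "angular": [0, 0, 0]}, {"slide": [0.03, 0, 0], "angular": [0, 0, 0]}]}}

```text
time: 10.7
eef_pos: [0.5068, -0.0167, 0.0303]
ee_rot: [3.142, -0.0, 0.002]
wrist_force: [-0.3, -0.2, -1.5]
gripper_width: 0.228
gripper_force: 108.2
```

Emit:
{"api": "send_rows", "payload": {"deltas": [{"slide": [0, 0, -0.02], "angular": [0, 0, 0]}, {"slide": [0, 0, -0.04], "angular": [0, 0, 0]}, {"slide": [0, 0, -0.055], "angular": [0, 0, 0]}, {"slide": [0, 0, -0.07], "angular": [0, 0, 0]}, {"slide": [0, 0, -0.085], "angular": [0, 0, 0]}, {"slide": [0, 0, -0.085], "angular": [0, 0, 0]}]}}

```text
time: 11.3
eef_pos: [0.5057, -0.0166, 0.0429]
ee_rot: [-3.141, 0.002, 0.002]
wrist_force: [-2.0, -0.3, -3.7]
gripper_width: 0.225
gripper_force: 108.0
```

Run:
```python
from h import *
nm="scene"; c=cam(nm); img=camera(nm); cv2.imwrite(f"pics/s4.png",cv2.resize(img[190:310,200:340],None,fx=4,fy=4,interpolation=cv2.INTER_CUBIC))
print(state()["ft_torque"])
for n in("bar_tip","cover_edge"):
    for r in pinpoint(n,nm)[:1]: print(n,round(r["p"],2),r["uv"])
```

```text
[0.03006158 0.36411658 0.03077405]
bar_tip 0.79 [265.3, 243.4]
```

Emit:
{"api": "send_rows", "payload": {"deltas": [{"slide": [0, 0, -0.015], "angular": [0, 0, 0]}, {"slide": [0, 0, -0.03], "angular": [0, 0, 0]}, {"slide": [0, 0, -0.045], "angular": [0, 0, 0]}, {"slide": [0, 0, -0.06], "angular": [0, 0, 0]}, {"slide": [0, 0, -0.06], "angular": [0, 0, 0]}]}}

```text
time: 11.95
eef_pos: [0.5075, -0.0168, 0.0528]
ee_rot: [3.141, -0.002, 0.002]
wrist_force: [-0.1, 0.4, -2.3]
gripper_width: 0.23
gripper_force: 108.3
```

Run:
```python
from h import *
nm="scene"; c=cam(nm); img=camera(nm); cv2.imwrite(f"pics/s5.png",cv2.resize(img[190:310,200:340],None,fx=4,fy=4,interpolation=cv2.INTER_CUBIC))
print(state()["ft_torque"],state()["wrist_force"])
```

```text
[ 0.00402535  0.0213385  -0.009604  ] [-0.41041374  0.24147327 -1.63520998]
```

View pics/s5.png

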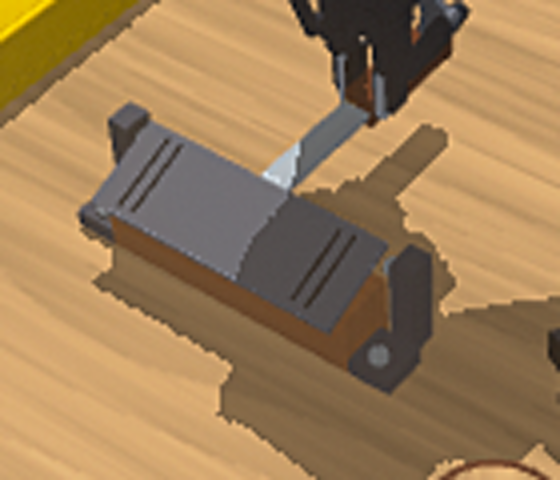

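Emit:
{"api": "send_rows", "payload": {"deltas": [{"slide": [0, 0, -0.013], "angular": [0, 0, 0]}, {"slide": [0, 0, -0.013], "angular": [0, 0, 0]}, {"slide": [0, 0, -0.013], "angular": [0, 0, 0]}, {"slide": [0, 0, 0.02], "angular": [0, 0, 0]}, {"slide": [0, 0, 0.05], "angular": [0, 0, 0]}, {"slide": [0, 0, 0.05], "angular": [0, 0, 0]}]}}

```text
time: 12.6
eef_pos: [0.5059, -0.0166, 0.0436]
ee_rot: [-3.141, 0.002, 0.002]
wrist_force: [-0.5, -0.2, -1.8]
gripper_width: 0.225
gripper_force: 108.3
```

Emit:
{"api": "send_rows", "payload": {"deltas": [{"slide": [-0.1, 0, 0], "angular": [0, 0, 0]}, {"slide": [-0.25, 0, 0], "angular": [0, 0, 0]}, {"slide": [-0.45, 0, -0.1], "angular": [0, 0, 0]}, {"slide": [-0.45, 0, -0.3], "angular": [0, 0, 0]}, {"slide": [-0.45, 0, -0.3], "angular": [0, 0, 0]}]}}

```text
time: 13.1
eef_pos: [0.4413, -0.0172, 0.0922]
ee_rot: [3.141, -0.006, 0.002]
wrist_force: [1.0, 0.3, -0.8]
gripper_width: 0.229
gripper_force: 108.4
```

Run:
```python
from h import *
nm="scene"; c=cam(nm); img=camera(nm)
cv2.imwrite(f"pics/s6.png",cv2.resize(img[190:310,200:340],None,fx=4,fy=4,interpolation=cv2.INTER_CUBIC))
for n in("cover_edge",):
    for r in pinpoint(n,nm)[:1]: print(n,round(r["p"],2),r["uv"])
for z in(.045,.055,.06,.065): print(z,proj(nm,(.606,-.016,z),c))
c=cam("top");camera("top")
r=outline_of("box","top")[0]
# box floor/inner estimate: top rim outline, hull
cs,_=cv2.findContours(r["region"].astype(np.uint8),0,1); k=max(cs,key=cv2.contourArea)
ap=cv2.approxPolyDP(cv2.convexHull(k),6,True)[:,0]; print([np.round(ray("top",p,.05,c)[:2],3).tolist() for p in ap])
# target in box: box centre (.51,-.352): local y +.055
plan(((.44,-.15,.12),down(0)),((.50,-.297,.12),down(1)),((.50,-.297,.018),down(1)))
```

```text
cover_edge 0.94 [268.3, 239.2]
0.045 [268.08396815 240.59848543]
0.055 [267.79888591 237.56933684]
0.06 [267.65489446 236.03935196]
0.065 [267.50992295 234.49895349]
[[0.657, -0.441], [0.364, -0.446], [0.361, -0.249], [0.646, -0.239]]
now [ 0.439  -0.0168  0.089 ] [-1.8e+02  0.0e+00  1.0e-01] t 13.3 q [-0.14  0.16  2.16  0.    0.83  1.43]
[0.005, 0.888, -0.207] [-0.0, 0.001, 0.001] rows 3
 -> at [ 0.44 -0.15  0.12]
[0.4, 0.98, 0.0] [-0.0, -0.0, -0.011] rows 4
 -> at [ 0.5   -0.297  0.12 ]
[-0.001, 0.0, 0.68] [-0.0, -0.0, 0.0] rows 3
 -> at [ 0.5   -0.297  0.018]
```

View pics/s6.png

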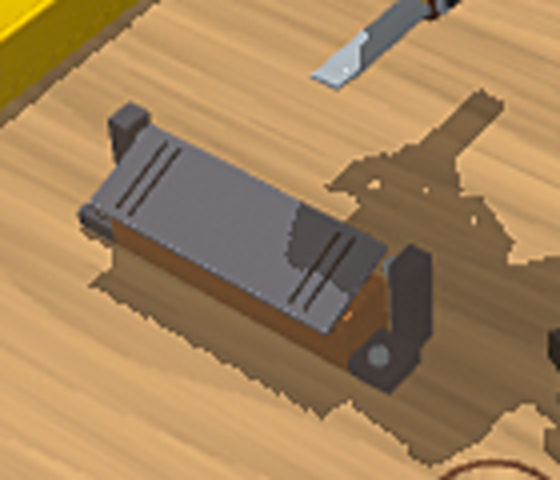

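Emit:
{"api": "send_rows", "payload": {"deltas": [{"slide": [0, 0.3, -0.2], "angular": [0, 0, 0]}, {"slide": [0, 0.6, -0.2], "angular": [0, 0, 0]}, {"slide": [0, 0.9, -0.2], "angular": [0, 0, 0]}, {"slide": [0, 0.9, -0.2], "angular": [0, 0, 0]}, {"slide": [0, 0.9, -0.2], "angular": [0, 0, 0]}]}}

```text
time: 13.8
eef_pos: [0.4387, -0.1524, 0.1183]
ee_rot: [-3.14, 0.002, -0.001]
wrist_force: [-1.1, 0.1, -1.8]
gripper_width: 0.226
gripper_force: 108.7
```

Emit:
{"api": "send_rows", "payload": {"deltas": [{"slide": [0.15, 0.4, 0], "angular": [0, 0, -0.013]}, {"slide": [0.3, 0.7, 0], "angular": [0, 0, -0.013]}, {"slide": [0.34, 0.98, 0], "angular": [0, 0, -0.013]}, {"slide": [0.34, 1.0, 0], "angular": [0, 0, -0.013]}, {"slide": [0.34, 1.0, 0], "angular": [0, 0, -0.013]}, {"slide": [0.34, 1.0, 0], "angular": [0, 0, -0.013]}]}}

```text
time: 14.4
eef_pos: [0.4896, -0.299, 0.118]
ee_rot: [-3.138, 0.003, 0.023]
wrist_force: [0.3, 0.5, -2.1]
gripper_width: 0.229
gripper_force: 108.8
```

Run:
```python
from h import *
plan(((.49,-.303,.06),down(1.2)),((.49,-.303,.018),down(1.2)))
c=cam("wrist");camera("wrist")
cv2.imwrite("pics/w7.png",camera("wrist"))
```

```text
now [ 0.4896 -0.299   0.118 ] [-179.8    0.2    1.3] t 14.4 q [-0.62  0.35  1.84  0.    0.96  0.92]
[0.004, 0.028, 0.386] [-0.002, 0.002, 0.001] rows 2
 -> at [ 0.49  -0.303  0.06 ]
[-0.0, -0.0, 0.28] [-0.0, 0.0, 0.0] rows 1
 -> at [ 0.49  -0.303  0.018]
```

View pics/w7.png

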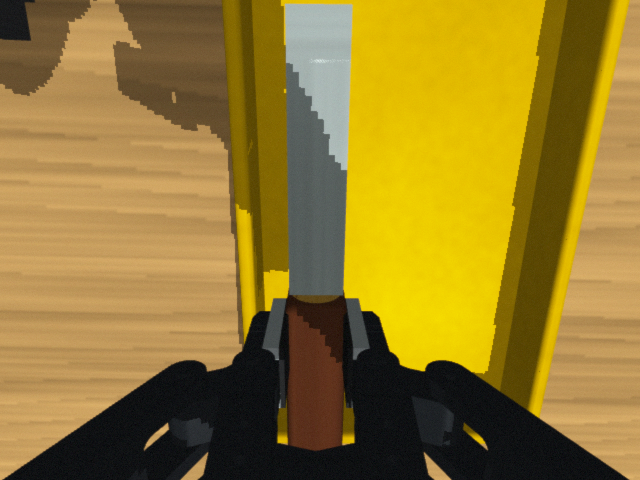

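Run:
```python
from h import *
for uv in((224,0),(240,280),(627,0),(540,415)): print(uv,np.round(ray("wrist",uv,.05),4))
```

```text
(224, 0) [ 0.6167 -0.2537  0.05  ]
(240, 280) [ 0.4762 -0.256   0.05  ]
(627, 0) [ 0.6208 -0.439   0.05  ]
(540, 415) [ 0.3863 -0.4454  0.05  ]
```

Emit:
{"api": "send_rows", "payload": {"deltas": [{"slide": [0.004, 0.028, 0.2], "angular": [0, 0, 0]}, {"slide": [0.004, 0.028, 0.38], "angular": [0, 0, 0]}, {"slide": [0.004, 0.028, 0.38], "angular": [0, 0, 0]}, {"slide": [0.004, 0.028, 0.38], "angular": [0, 0, 0]}]}}

```text
time: 14.9
eef_pos: [0.4908, -0.3043, 0.0622]
ee_rot: [-3.14, 0.002, 0.023]
wrist_force: [0.6, 0.8, -1.3]
gripper_width: 0.228
gripper_force: 108.9
```

Emit:
{"api": "send_rows", "payload": {"deltas": [{"slide": [0, 0, 0.1], "angular": [0, 0, 0]}, {"slide": [0, 0, 0.2], "angular": [0, 0, 0]}, {"slide": [0, 0, 0.27], "angular": [0, 0, 0]}, {"slide": [0, 0, 0.3], "angular": [0, 0, 0]}, {"slide": [0, 0, 0.3], "angular": [0, 0, 0]}]}}

```text
time: 15.4
eef_pos: [0.491, -0.3057, 0.0167]
ee_rot: [-3.141, 0.001, 0.022]
wrist_force: [-0.2, 0.1, -1.0]
gripper_width: 0.226
gripper_force: 109.0
```

Emit:
{"api": "send_rows", "payload": {"deltas": [{"slide": [0, 0, 0], "angular": [0, 0, 0]}, {"slide": [0, 0, 0], "angular": [0, 0, 0]}, {"slide": [0, 0, 0], "angular": [0, 0, 0]}, {"slide": [0, 0, 0], "angular": [0, 0, 0]}, {"slide": [0, 0, 0], "angular": [0, 0, 0]}], "hand": 0.38}}

```text
time: 15.9
eef_pos: [0.4916, -0.306, 0.0178]
ee_rot: [3.141, -0.0, 0.022]
wrist_force: [0.7, 0.4, -0.3]
gripper_width: 0.38
gripper_force: 0.0
```

Emit:
{"api": "send_rows", "payload": {"deltas": [{"slide": [0, 0, -0.2], "angular": [0, 0, 0]}, {"slide": [0, 0, -0.4], "angular": [0, 0, 0]}, {"slide": [0, 0, -0.7], "angular": [0, 0, 0]}, {"slide": [0, 0, -0.9], "angular": [0, 0, 0]}, {"slide": [0, 0, -0.9], "angular": [0, 0, 0]}, {"slide": [0, 0, -0.9], "angular": [0, 0, 0]}]}}

```text
time: 16.5
eef_pos: [0.4919, -0.3063, 0.1536]
ee_rot: [3.14, -0.002, 0.022]
wrist_force: [0.2, 0.5, -0.4]
gripper_width: 0.382
gripper_force: 0.0
```

Run:
```python
from h import *
c=cam("wrist");img=camera("wrist")
for r in outline_of("bar","wrist")[:1]: print(round(r["p"],2),[np.round(v,3) for v in rect(r["region"],.025,"wrist",c)])
c=cam("top");camera("top")
for r in outline_of("cover","top")[:1]: print(round(r["p"],2),[np.round(v,3) for v in rect(r["region"],.056,"top",c)])
# cover: centre of top, tilted 20 deg (near edge high). tool z = -cover normal
th=np.radians(18)
print("next")
plan(((.55,-.15,.2),down(45)),((.635,-.016,.2),down(89)))
```

```text
0.93 [array([ 0.508, -0.306]), np.float64(187.09), np.float64(22.497), np.float64(0.476)]
0.61 [array([ 0.64, -0.02]), np.float64(177.267), np.float64(59.848), np.float64(89.126)]
next
now [ 0.4901 -0.305   0.1505] [-179.9    0.2    1.3] t 16.7 q [-0.63  0.31  1.81 -0.    1.03  0.92]
[0.411, -1.0, -0.321] [-0.002, 0.001, -0.474] rows 5
[0.024, -0.012, -0.008] [-0.0, 0.0, -0.012] rows 1
 -> at [ 0.55 -0.15  0.2 ]
[1.0, -0.223, 0.0] [-0.0, 0.0, -0.473] rows 5
[0.029, 0.017, 0.0] [-0.0, 0.0, -0.016] rows 1
 -> at [ 0.635 -0.016  0.2  ]
```

Emit:
{"api": "send_rows", "payload": {"deltas": [{"slide": [0, -0.2, -0.3], "angular": [0, 0, -0.09]}, {"slide": [0.2, -0.5, -0.32], "angular": [0, 0, -0.18]}, {"slide": [0.41, -0.8, -0.32], "angular": [0, 0, -0.27]}, {"slide": [0.41, -1.0, -0.32], "angular": [0, 0, -0.36]}, {"slide": [0.41, -1.0, -0.32], "angular": [0, 0, -0.45]}, {"slide": [0.41, -1.0, -0.32], "angular": [0, 0, -0.48]}, {"slide": [0.41, -1.0, -0.32], "angular": [0, 0, -0.48]}], "hand": 1}}

```text
time: 17.4
eef_pos: [0.5488, -0.1537, 0.1989]
ee_rot: [-3.139, 0.001, 0.777]
wrist_force: [0.3, -0.2, -0.2]
gripper_width: 0.999
gripper_force: 0.0
```

Run:
```python
from h import *
Q=R.from_euler('y',18,degrees=True)*down(89); z=Q.as_matrix()[:,2]
G=np.array([.639,-.018,.0545])
plan((G-.09*z,Q),(G+.022*z,Q))
```

```text
now [ 0.5488 -0.1537  0.1989] [-1.798e+02  1.000e-01  4.450e+01] t 17.4 q [-0.35  0.24  1.79 -0.    1.11  0.44]
[1.0, -0.077, 0.327] [0.156, -0.068, -0.41] rows 5
[0.166, 0.118, 0.03] [0.03, -0.013, -0.08] rows 1
 -> at [ 0.667 -0.018  0.14 ]
[0.0, -0.0, 0.747] [0.0, 0.0, -0.0] rows 3
 -> at [ 0.632 -0.018  0.034]
```

Emit:
{"api": "send_rows", "payload": {"deltas": [{"slide": [0.2, 0, 0.05], "angular": [0.03, -0.014, -0.08]}, {"slide": [0.4, 0, 0.1], "angular": [0.06, -0.027, -0.164]}, {"slide": [0.6, 0, 0.2], "angular": [0.094, -0.041, -0.246]}, {"slide": [0.8, -0.05, 0.3], "angular": [0.125, -0.054, -0.328]}, {"slide": [1.0, -0.077, 0.327], "angular": [0.156, -0.068, -0.41]}, {"slide": [1.0, -0.077, 0.327], "angular": [0.156, -0.068, -0.41]}]}}

```text
time: 18.0
eef_pos: [0.6495, -0.0378, 0.1471]
ee_rot: [-2.875, 0.021, 1.43]
wrist_force: [-0.0, -0.2, -0.5]
gripper_width: 1.0
gripper_force: 0.0
```

Emit:
{"api": "send_rows", "payload": {"deltas": [{"slide": [0.166, 0.118, 0.03], "angular": [0.03, -0.013, -0.08]}, {"slide": [0.166, 0.118, 0.03], "angular": [0.03, -0.013, -0.08]}, {"slide": [0.166, 0.118, 0.03], "angular": [0.03, -0.013, -0.08]}, {"slide": [0.166, 0.118, 0.03], "angular": [0.03, -0.013, -0.08]}]}}

```text
time: 18.4
eef_pos: [0.6674, -0.0203, 0.1423]
ee_rot: [-2.831, 0.008, 1.551]
wrist_force: [-0.8, 0.1, 0.0]
gripper_width: 1.002
gripper_force: 0.0
```

Run:
```python
from h import *
Q=R.from_euler('y',18,degrees=True)*down(89); z=Q.as_matrix()[:,2]
G=np.array([.639,-.018,.0545])
c=cam("wrist");img=camera("wrist")
M=R.from_euler('y',18,degrees=True).as_matrix()
for sx in(-31,31):
  for sy in(-89,89):
    uv=proj("wrist",G+M@np.array([sx,sy,2.5])/1000,c); print(sx,sy,uv.round()); cv2.circle(img,tuple(int(v) for v in uv),4,(0,0,255),1)
cv2.imwrite("pics/w8.png",img)
plan((G+.022*z,Q))
```

```text
-31 -89 [271. 368.]
-31 89 [252.  87.]
31 -89 [362. 366.]
31 89 [367.  84.]
now [ 0.6675 -0.0204  0.1428] [-162.2    0.4   88.9] t 18.4 q [-0.08  0.67  1.33 -0.03  1.46 -0.06]
[0.017, -0.002, 0.766] [0.003, 0.001, -0.002] rows 3
 -> at [ 0.632 -0.018  0.033]
```

View pics/w8.png

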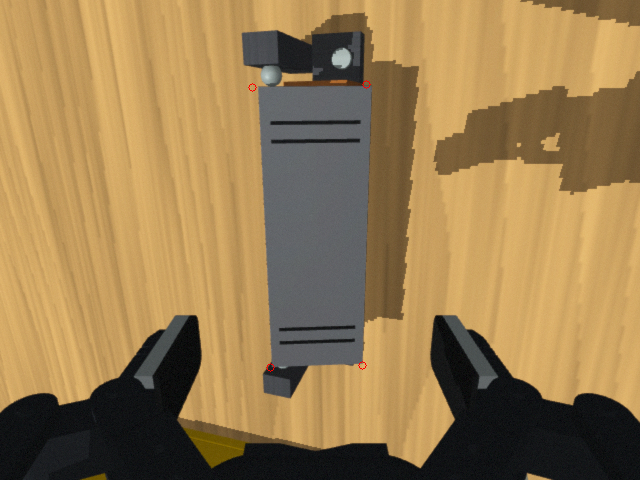

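Emit:
{"api": "send_rows", "payload": {"deltas": [{"slide": [0.017, 0, 0.25], "angular": [0, 0, 0]}, {"slide": [0.017, 0, 0.5], "angular": [0, 0, 0]}, {"slide": [0.017, 0, 0.65], "angular": [0, 0, 0]}, {"slide": [0.017, 0, 0.766], "angular": [0, 0, 0]}, {"slide": [0.017, 0, 0.766], "angular": [0, 0, 0]}, {"slide": [0.017, 0, 0.766], "angular": [0, 0, 0]}]}}

```text
time: 19.05
eef_pos: [0.633, -0.0175, 0.0338]
ee_rot: [-2.832, 0.007, 1.552]
wrist_force: [0.6, 0.1, -0.1]
gripper_width: 0.998
gripper_force: 0.0
```

Emit:
{"api": "send_rows", "payload": {"deltas": [{"slide": [0, 0, 0], "angular": [0, 0, 0]}, {"slide": [0, 0, 0], "angular": [0, 0, 0]}, {"slide": [0, 0, 0], "angular": [0, 0, 0]}, {"slide": [0, 0, 0], "angular": [0, 0, 0]}, {"slide": [0, 0, 0], "angular": [0, 0, 0]}, {"slide": [0, 0, 0], "angular": [0, 0, 0]}], "hand": 0, "newtons": 45}}

```text
time: 19.65
eef_pos: [0.6346, -0.0169, 0.0348]
ee_rot: [-2.834, 0.007, 1.553]
wrist_force: [0.3, 0.2, 6.2]
gripper_width: 0.713
gripper_force: 48.2
```

Emit:
{"api": "send_rows", "payload": {"deltas": [{"slide": [0, 0, -0.1], "angular": [0, 0, 0]}, {"slide": [0, 0, -0.2], "angular": [0, 0, 0]}, {"slide": [0, 0, -0.4], "angular": [0, 0, 0]}, {"slide": [0, 0, -0.6], "angular": [0, 0, 0]}, {"slide": [0, 0, -0.8], "angular": [0, 0, 0]}, {"slide": [0, 0, -0.8], "angular": [0, 0, 0]}]}}

```text
time: 20.25
eef_pos: [0.6746, -0.0168, 0.1535]
ee_rot: [-2.843, 0.007, 1.553]
wrist_force: [1.4, 0.2, 0.5]
gripper_width: 0.711
gripper_force: 49.0
```

Run:
```python
from h import *
img=camera("wrist"); cv2.imwrite("pics/w9.png",img)
# box: centre (.507,-.349) yaw 1.2; cover local y -.038, x 0
b=R.from_euler('z',1.2,degrees=True).apply([0,-.038,0])+[.507,-.349,0]
plan(((.60,-.12,.17),down(60)),((b[0],b[1],.13),down(1.2)))
```

```text
now [ 0.6725 -0.0167  0.1507] [-162.6    0.4   89. ] t 20.3 q [-0.08  0.66  1.31 -0.02  1.47 -0.05]
[-0.698, -0.487, 0.022] [-0.188, 0.053, 0.319] rows 4
 -> at [ 0.6  -0.12  0.17]
[-1.0, 0.193, 0.145] [0.0, -0.0, 0.353] rows 4
[-0.635, 0.587, 0.123] [0.0, -0.0, 0.3] rows 4
 -> at [ 0.508 -0.387  0.13 ]
```

View pics/w9.png

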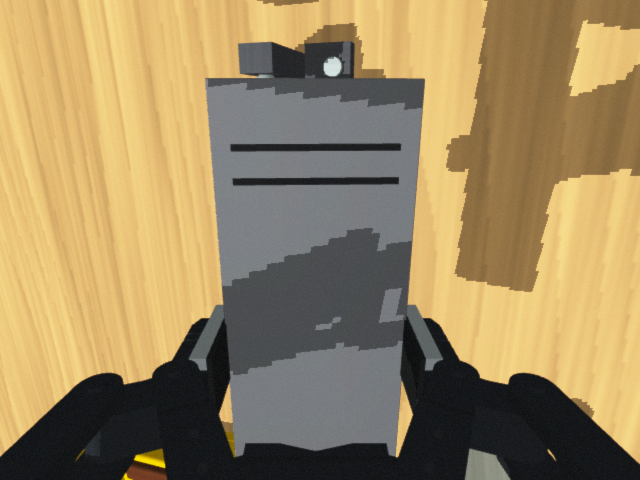

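Emit:
{"api": "send_rows", "payload": {"deltas": [{"slide": [-0.17, -0.12, 0.005], "angular": [-0.047, 0.013, 0.08]}, {"slide": [-0.35, -0.24, 0.01], "angular": [-0.094, 0.026, 0.16]}, {"slide": [-0.52, -0.36, 0.015], "angular": [-0.141, 0.04, 0.24]}, {"slide": [-0.698, -0.487, 0.022], "angular": [-0.188, 0.053, 0.319]}, {"slide": [-0.698, -0.487, 0.022], "angular": [-0.188, 0.053, 0.319]}, {"slide": [-0.698, -0.487, 0.022], "angular": [-0.188, 0.053, 0.319]}]}}

```text
time: 20.9
eef_pos: [0.595, -0.12, 0.1656]
ee_rot: [-3.132, 0.004, 1.046]
wrist_force: [0.7, 0.3, -1.2]
gripper_width: 0.704
gripper_force: 49.1
```

Emit:
{"api": "send_rows", "payload": {"deltas": [{"slide": [-0.25, 0.05, 0.04], "angular": [0, 0, 0.09]}, {"slide": [-0.5, 0.1, 0.07], "angular": [0, 0, 0.18]}, {"slide": [-0.75, 0.15, 0.11], "angular": [0, 0, 0.27]}, {"slide": [-1.0, 0.193, 0.145], "angular": [0, 0, 0.353]}, {"slide": [-1.0, 0.193, 0.145], "angular": [0, 0, 0.353]}, {"slide": [-1.0, 0.193, 0.145], "angular": [0, 0, 0.353]}]}}

```text
time: 21.5
eef_pos: [0.5474, -0.2643, 0.1443]
ee_rot: [-3.136, 0.007, 0.493]
wrist_force: [-0.5, 0.3, -1.3]
gripper_width: 0.708
gripper_force: 49.1
```

Emit:
{"api": "send_rows", "payload": {"deltas": [{"slide": [-0.2, 0.15, 0.03], "angular": [0, 0, 0.08]}, {"slide": [-0.4, 0.3, 0.06], "angular": [0, 0, 0.16]}, {"slide": [-0.55, 0.45, 0.09], "angular": [0, 0, 0.24]}, {"slide": [-0.635, 0.587, 0.123], "angular": [0, 0, 0.3]}, {"slide": [-0.635, 0.587, 0.123], "angular": [0, 0, 0.3]}, {"slide": [-0.635, 0.587, 0.123], "angular": [0, 0, 0.3]}, {"slide": [-0.635, 0.587, 0.123], "angular": [0, 0, 0.3]}]}}

```text
time: 22.2
eef_pos: [0.5055, -0.385, 0.127]
ee_rot: [-3.14, 0.008, 0.025]
wrist_force: [0.3, -0.1, -0.9]
gripper_width: 0.708
gripper_force: 49.2
```

Run:
```python
from h import *
img=camera("wrist"); cv2.imwrite("pics/w10.png",img)
b=R.from_euler('z',1.2,degrees=True).apply([0,-.038,0])+[.507,-.349,0]
plan(((b[0],b[1],.06),down(1.2)),((b[0],b[1],.018),down(1.2)))
```

```text
now [ 0.5055 -0.3851  0.1272] [-179.9    0.4    1.4] t 22.2 q [-0.72  0.44  1.68 -0.    1.03  0.83]
[0.019, 0.013, 0.448] [-0.001, 0.005, 0.002] rows 2
 -> at [ 0.508 -0.387  0.06 ]
[-0.001, 0.0, 0.28] [0.0, -0.0, 0.0] rows 1
 -> at [ 0.508 -0.387  0.018]
```

View pics/w10.png

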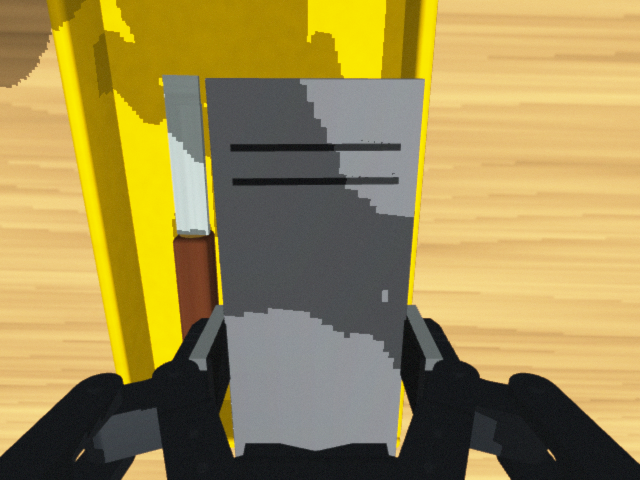

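Emit:
{"api": "send_rows", "payload": {"deltas": [{"slide": [0.019, -0.027, 0.2], "angular": [0, 0, 0]}, {"slide": [0.019, -0.027, 0.4], "angular": [0, 0, 0]}, {"slide": [0.019, -0.027, 0.55], "angular": [0, 0, 0]}, {"slide": [0.019, -0.027, 0.65], "angular": [0, 0, 0]}, {"slide": [0.019, -0.027, 0.72], "angular": [0, 0, 0]}, {"slide": [0.019, -0.027, 0.75], "angular": [0, 0, 0]}, {"slide": [0.019, -0.027, 0.75], "angular": [0, 0, 0]}, {"slide": [0.019, -0.027, 0.75], "angular": [0, 0, 0]}]}}

```text
time: 23.05
eef_pos: [0.5074, -0.3834, 0.0158]
ee_rot: [3.14, 0.006, 0.022]
wrist_force: [0.0, 0.4, -0.8]
gripper_width: 0.71
gripper_force: 49.2
```

Emit:
{"api": "send_rows", "payload": {"deltas": [{"slide": [0, 0, 0.015], "angular": [0, 0, 0]}, {"slide": [0, 0, 0.03], "angular": [0, 0, 0]}, {"slide": [0, 0, 0.03], "angular": [0, 0, 0]}]}}

```text
time: 23.35
eef_pos: [0.5064, -0.3828, 0.0102]
ee_rot: [-3.141, 0.007, 0.021]
wrist_force: [0.1, -0.2, -1.6]
gripper_width: 0.71
gripper_force: 49.2
```

Emit:
{"api": "send_rows", "payload": {"deltas": [{"slide": [0, 0, 0.015], "angular": [0, 0, 0]}, {"slide": [0, 0, 0.02], "angular": [0, 0, 0]}, {"slide": [0, 0, 0.02], "angular": [0, 0, 0]}]}}

```text
time: 23.65
eef_pos: [0.5063, -0.3826, 0.0069]
ee_rot: [-3.141, 0.008, 0.021]
wrist_force: [0.5, -0.9, -0.2]
gripper_width: 0.708
gripper_force: 49.2
```

Emit:
{"api": "send_rows", "payload": {"deltas": [{"slide": [0, 0, 0], "angular": [0, 0, 0]}, {"slide": [0, 0, 0], "angular": [0, 0, 0]}, {"slide": [0, 0, 0], "angular": [0, 0, 0]}, {"slide": [0, 0, 0], "angular": [0, 0, 0]}, {"slide": [0, 0, 0], "angular": [0, 0, 0]}], "hand": 0.8}}

```text
time: 24.15
eef_pos: [0.5066, -0.3828, 0.0073]
ee_rot: [-3.142, 0.007, 0.022]
wrist_force: [0.4, 0.4, 0.1]
gripper_width: 0.8
gripper_force: 0.0
```

Emit:
{"api": "send_rows", "payload": {"deltas": [{"slide": [0, 0, -0.1], "angular": [0, 0, 0]}, {"slide": [0, 0, -0.3], "angular": [0, 0, 0]}, {"slide": [0, 0, -0.6], "angular": [0, 0, 0]}, {"slide": [0, 0, -0.9], "angular": [0, 0, 0]}, {"slide": [0, 0, -1.0], "angular": [0, 0, 0]}, {"slide": [0, 0, -1.0], "angular": [0, 0, 0]}]}}

```text
time: 24.75
eef_pos: [0.5099, -0.3848, 0.1623]
ee_rot: [3.136, 0.001, 0.022]
wrist_force: [0.5, 0.4, -0.5]
gripper_width: 0.801
gripper_force: 0.0
```

Run:
```python
from h import *
img=camera("wrist"); cv2.imwrite("pics/w11.png",img); c=cam("wrist")
for n,z in(("cover",.014),("bar",.025)):
  for r in outline_of(n,"wrist")[:1]: print(n,round(r["p"],2),[np.round(v,3) for v in rect(r["region"],z,"wrist",c)])
# go over rack: look from x .40
plan(((.5,-.15,.25),down(1)),((.47,.29,.25),down(1)))
```

```text
cover 0.66 [array([ 0.505, -0.381]), np.float64(176.635), np.float64(63.113), np.float64(1.207)]
bar 0.56 [array([ 0.51 , -0.305]), np.float64(177.954), np.float64(26.387), np.float64(0.237)]
now [ 0.5062 -0.3817  0.1554] [-179.8    0.6    1.2] t 24.9 q [-0.71  0.41  1.66 -0.01  1.08  0.84]
[-0.01, -1.0, -0.405] [-0.001, 0.004, 0.002] rows 4
[-0.005, -0.547, -0.223] [-0.001, 0.002, 0.001] rows 2
 -> at [ 0.5  -0.15  0.25]
[-0.051, -1.0, -0.0] [0.0, 0.0, -0.0] rows 4
[-0.052, -1.0, -0.001] [0.0, 0.0, -0.0] rows 4
[-0.048, -0.936, -0.0] [0.0, 0.0, -0.0] rows 3
 -> at [0.47 0.29 0.25]
```

Emit:
{"api": "send_rows", "payload": {"deltas": [{"slide": [0, -0.3, -0.4], "angular": [0, 0, 0]}, {"slide": [0, -0.6, -0.4], "angular": [0, 0, 0]}, {"slide": [0, -0.9, -0.4], "angular": [0, 0, 0]}, {"slide": [0, -1.0, -0.4], "angular": [0, 0, 0]}, {"slide": [0, -1.0, -0.4], "angular": [0, 0, 0]}], "hand": 0.65}}

```text
time: 25.4
eef_pos: [0.503, -0.2289, 0.2145]
ee_rot: [-3.137, 0.012, 0.025]
wrist_force: [0.4, -0.7, -1.2]
gripper_width: 0.649
gripper_force: 0.0
```

Emit:
{"api": "send_rows", "payload": {"deltas": [{"slide": [0, -0.3, -0.2], "angular": [0, 0, 0]}, {"slide": [0, -0.6, -0.2], "angular": [0, 0, 0]}, {"slide": [0, -0.9, -0.2], "angular": [0, 0, 0]}, {"slide": [0, -1.0, -0.2], "angular": [0, 0, 0]}, {"slide": [0, -1.0, -0.2], "angular": [0, 0, 0]}]}}

```text
time: 25.9
eef_pos: [0.501, -0.0817, 0.2455]
ee_rot: [-3.141, 0.01, 0.024]
wrist_force: [-0.6, -0.6, -0.1]
gripper_width: 0.649
gripper_force: 0.0
```

Emit:
{"api": "send_rows", "payload": {"deltas": [{"slide": [0, -0.3, 0], "angular": [0, 0, 0]}, {"slide": [0, -0.6, 0], "angular": [0, 0, 0]}, {"slide": [0, -0.9, 0], "angular": [0, 0, 0]}, {"slide": [0, -1.0, 0], "angular": [0, 0, 0]}, {"slide": [0, -1.0, 0], "angular": [0, 0, 0]}]}}

```text
time: 26.4
eef_pos: [0.4987, 0.0671, 0.2463]
ee_rot: [3.141, 0.009, 0.023]
wrist_force: [-0.0, -1.1, 0.3]
gripper_width: 0.649
gripper_force: 0.0
```

Emit:
{"api": "send_rows", "payload": {"deltas": [{"slide": [0, -0.3, 0], "angular": [0, 0, 0]}, {"slide": [0, -0.6, 0], "angular": [0, 0, 0]}, {"slide": [0, -0.9, 0], "angular": [0, 0, 0]}, {"slide": [0, -1.0, 0], "angular": [0, 0, 0]}, {"slide": [0, -1.0, 0], "angular": [0, 0, 0]}]}}

```text
time: 26.9
eef_pos: [0.496, 0.2167, 0.2467]
ee_rot: [3.14, 0.008, 0.023]
wrist_force: [0.1, -0.2, 0.7]
gripper_width: 0.651
gripper_force: 0.0
```

Emit:
{"api": "send_rows", "payload": {"deltas": [{"slide": [0, -0.3, 0], "angular": [0, 0, 0]}, {"slide": [0, -0.6, 0], "angular": [0, 0, 0]}, {"slide": [0, -0.6, 0], "angular": [0, 0, 0]}, {"slide": [0, -0.6, 0], "angular": [0, 0, 0]}, {"slide": [0, -0.6, 0], "angular": [0, 0, 0]}]}}

```text
time: 27.4
eef_pos: [0.4939, 0.3045, 0.2469]
ee_rot: [3.14, 0.008, 0.019]
wrist_force: [-1.0, 0.2, 0.1]
gripper_width: 0.647
gripper_force: 0.0
```

Run:
```python
from h import *
s=state();print(s["eef_pos"],s["ee_rot"])
c=cam("wrist");img=camera("wrist"); cv2.imwrite("pics/w12.png",img)
for r in outline_of("dog0","wrist")[:7]: print(round(r["p"],2),np.round(r["uv"]),r["region"].sum(),img[r["region"]].mean(0).round(),np.round(ray("wrist",r["uv"],.06,c),3))
for r in pinpoint("dog0","wrist")[:7]: print(round(r["p"],2),np.round(r["uv"]),np.round(ray("wrist",r["uv"],.004,c),3))
```

```text
[0.49392119 0.30449798 0.24686968] [3.13998372 0.00788524 0.01945132]
0.97 [457.  68.] 2056 [21. 22. 23.] [0.604 0.199 0.06 ]
0.81 [309. 172.] 1325 [104. 107.  99.] [0.523 0.31  0.06 ]
0.77 [285.  81.] 1513 [111. 114. 106.] [0.592 0.329 0.06 ]
0.67 [317. 259.] 1446 [ 96. 100.  93.] [0.448 0.302 0.06 ]
0.57 [432. 173.] 1683 [144. 151.  19.] [0.525 0.21  0.06 ]
0.97 [435.  71.] [0.606 0.2   0.004]
0.94 [419. 164.] [0.524 0.207 0.004]
0.82 [289.  87.] [0.59  0.33  0.004]
0.65 [319. 242.] [0.444 0.3   0.004]
0.56 [310. 165.] [0.522 0.31  0.004]
```

View pics/w12.png

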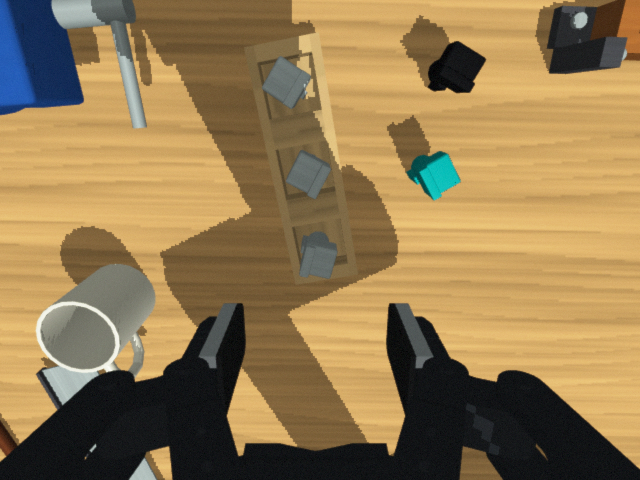

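The wrist view shows the three grey dogs in the rack at (287,82), (309,173) and (318,256), with the black one at (458,68) and turquoise at (435,175) outside it. All allowed pictures have been viewed, so from here I measure numerically, starting with each dog's yaw and key side.

```bash
cat > dg.py <<'E'
from h import *
def patch(img,c,nm,ctr,yaw,z,half=22,n=23):
    """resampled grey patch; rows = dog frame +v (down=-v), col = +u; yaw in deg of u axis"""
    g=cv2.cvtColor(img,cv2.COLOR_BGR2GRAY).astype(np.float32)
    t=np.linspace(-half,half,n)/1000; cs,sn=np.cos(np.radians(yaw)),np.sin(np.radians(yaw))
    mu=np.zeros((n,n),np.float32); mv=mu.copy()
    for i,v in enumerate(t[::-1]):
        for j,u in enumerate(t):
            p=proj(nm,(ctr[0]+cs*u-sn*v,ctr[1]+sn*u+cs*v,z),c); mu[i,j],mv[i,j]=p
    return cv2.remap(g,mu,mv,cv2.INTER_LINEAR)
def show(p):
    ch=" .:-=+*#%@"; lo,hi=p.min(),p.max()
    for r in p: print("".join(ch[int((v-lo)/(hi-lo+1e-6)*9.99)]*2 for v in r))
E
python3 - <<'E'
from dg import *
c=cam("wrist"); img=cv2.imread("pics/w12.png")
for r in outline_of("dog0","wrist")[:5]:
    if img[r["region"]].std(0).mean()>0 and abs(img[r["region"]].mean(0)-[104,107,99]).max()<30:
        P,w,h,a=rect(r["region"],.064,"wrist",c)
        print(np.round(P,3),round(w),round(h),round(a,1))
        show(patch(img,c,"wrist",P,a,.064))
E
```

```text
[0.522 0.312] 32 29 -26.5
::::----::--::..  ..::..::::........--::::::::
::------::::    ..::::::::::........::--::::::
--------::    ..::::::::::........::::::--::::
::--::..  ....::..::::........::::::::::::--::
::::    ..............................::..::::
::    ....::::::::::------::::----::  ....::--
    ......::::::::::----::::::----::  ....::::
......::..::::::::::--------::----::  ..::::::
  ........::::::::::::--::::::----::  ::::::--
    ::::..::::::::::::--::::::--::::  ::::----
    ......--::::::::::::::::::----::  ::----::
      ....::::::::::::::--::::----::  ----::::
..      ..::::::::::::::::::::--::::..::::::..
....    ..::::::::::::::::::::----::  ::::::::
......  ....::::..............::....  ..::::::
::......::::::----::::--::::::::::::  ::::..::
::......------::--::--------------::..::::--==
::::....::::--::::::::::::--::::--::..::----**
::::::............::::::....::::::..::----@@@@
::::::::..  ..    ::::::......::::::----++@@@@
::::::::::....      ::::..::::::--------##%%%%
..::::::::......      ::::..::------::@@%%%%%%
....::::::::......      ::::------::==::
[... 1518 characters left out ...]
##%%########%%@@%%@@%%%%%%==--------::==**
@@%%##%%%%##%%%%%%%%########**++==::::------**
@@%%##%%%%##%%%%%%%%%%####%%%%**--::--::----**
@@####%%%%##%%%%%%##%%%%%%%%%%++--::::::::::++
@@##%%%%####%%%%%%%%%%%%##%%%%--::::::::::--++
@@##%%%%%%##%%%%%%%%####%%@@##==--::::::::--**
@@##%%%%%%%%%%%%%%%%##%%%%%%##------::::==%%%%
####%%%%##%%%%@@%%%%%%##%%@@##--::--++##%%%%%%
##%%%%%%##%%%%%%##%%##%%@@%%++--::==%%@@@@%%%%
**%%##****##%%%%%%####%%@@%%==--::++%%%%%%@@@@
++@@@@@@@@@@##----****##@@%%==----##%%@@%%%%%%
++%%@@@@@@@@@@==......==##**##%%%%%%%%%%######
**%%@@@@@@@@@@**....::..%%%%%%##########**####
**##@@@@@@@@@@##::  ::..####******##**##**%%%%
****@@@@@@@@@@%%--  ::..########%%%%%%@@@@%%@@
```

Run:
```python
from dg import *
c=cam("wrist"); img=cv2.imread("pics/w12.png"); ct=cam("top"); t0=cv2.imread("pics/top0.png")
P=(.444,.302)
for (im,cc,nm) in((img,c,"wrist"),(t0,ct,"top")):
    p=patch(im,cc,nm,P,0,.066,24,25); print(nm); show(np.clip(p,np.percentile(p,15),np.percentile(p,80)))
```

```text
wrist
--++==..======++==  @@@@%%%%@@@@@@@@@@@@@@@@@@@@@@
++++--..--++++##@@%%%%@@@@@@@@@@%%@@@@@@@@@@@@@@**
==##--++@@@@@@@@@@@@@@@@@@@@@@@@@@@@@@**          
==++--++@@@@@@%%@@@@@@@@@@@@@@--              ::..
==%%++==@@@@@@##@@%%..              ==::::      ..
++++++--@@@@@@@@@@@@%%%%%%**..        --++        
==++++  @@@@@@@@@@@@@@@@@@@@@@@@@@%%**            
==**--..@@@@@@%%%%@@@@@@@@@@@@@@@@@@@@%%%%        
++**==..##@@@@@@==**####%%@@@@@@@@@@@@@@%%        
++##==  **@@@@@@##@@%%%%##%%++%%%%@@@@%%++..      
++**==..--@@@@@@%%%%@@##@@@@@@%%%%**++**--..      
++##--..==@@@@####@@####@@@@@@%%####%%@@@@::      
++##--  ==@@@@**%%@@%%%%@@@@@@%%%%%%%%@@@@        
++##==..==%%@@##@@@@##@@##%%%%@@##@@##@@##        
++**==..--**@@##%%%%%%@@%%@@%%@@##%%%%@@++        
==**--..  ****%%@@%%##@@%%@@%%%%%%##@@%%--        
++##==    ==++%%@@%%##@@@@@@@@%%%%%%@@%%      ::++
++##==    ==%%--++****@@@@@@######%%@@##      **@@
####==..  ==%%@@@@%%****++**######%%@@**      %%@@
@@**++....==##@@@@@@@@@@++      --**@@--    --%%@@
@@%%==..  ==++@@@@@@@@@@%%        %%%%##@@@@##@@%%
@@@@**..  ====@@@@@@@@@
[... 759 characters left out ...]
:@@@@@@@@@@%%%%##****##%%++          
@@@@--      --@@@@@@@@@@@@@@@@@@%%%%@@**          
@@@@++    ..**@@@@@@@@@@@@@@@@@@@@@@@@%%          
@@@@**..  ::@@@@@@@@@@@@@@@@@@@@@@@@@@**          
@@@@##..  --@@@@@@@@@@@@@@@@@@@@@@@@@@--          
@@@@%%--  --@@@@@@@@@@@@@@@@@@@@@@@@@@            
@@@@@@==  ++@@@@@@@@@@@@@@@@@@@@@@@@%%            
@@@@@@++..==@@@@@@@@@@@@@@@@@@@@@@@@%%            
@@@@@@**::::::--++##%%%%@@@@@@@@@@@@++            
@@@@@@%%--      ..::----==**%%%%@@@@..            
@@@@@@%%--                ::::--==++    ::::..::::
@@@@@@@@++          ....        ..::  ..******####
@@@@@@@@##..        ====..    ..::==++**%%@@@@@@@@
@@@@@@@@##::        --**++==++++**%%@@@@%%@@@@@@@@
```

Run:
```python
from h import *
plan(((.4465,.26,.17),down(79)))
```

```text
now [0.4937 0.3055 0.2473] [180.    0.4   1.1] t 27.6 q [0.48 0.21 1.72 0.   1.22 2.03]
[-0.317, 0.297, 0.518] [-0.003, 0.004, -0.865] rows 10
 -> at [0.447 0.26  0.17 ]
```

Emit:
{"api": "send_rows", "payload": {"deltas": [{"slide": [-0.317, 0.297, 0.1], "angular": [0, 0, -0.09]}, {"slide": [-0.317, 0.297, 0.2], "angular": [0, 0, -0.18]}, {"slide": [-0.317, 0.297, 0.3], "angular": [0, 0, -0.27]}, {"slide": [-0.317, 0.297, 0.4], "angular": [0, 0, -0.36]}, {"slide": [-0.317, 0.297, 0.5], "angular": [0, 0, -0.45]}, {"slide": [-0.317, 0.297, 0.518], "angular": [0, 0, -0.54]}, {"slide": [-0.317, 0.297, 0.518], "angular": [0, 0, -0.63]}, {"slide": [-0.317, 0.297, 0.518], "angular": [0, 0, -0.72]}, {"slide": [-0.317, 0.297, 0.518], "angular": [0, 0, -0.8]}, {"slide": [-0.317, 0.297, 0.518], "angular": [0, 0, -0.865]}]}}

```text
time: 28.6
eef_pos: [0.4464, 0.2609, 0.1701]
ee_rot: [-3.135, 0.001, 1.384]
wrist_force: [0.1, -0.3, 0.2]
gripper_width: 0.652
gripper_force: 0.0
```

Emit:
{"api": "send_rows", "payload": {"deltas": [{"slide": [0, 0, 0], "angular": [0, 0, 0]}, {"slide": [0, 0, 0], "angular": [0, 0, 0]}]}}

```text
time: 28.8
eef_pos: [0.4464, 0.2611, 0.1701]
ee_rot: [-3.135, 0.001, 1.377]
wrist_force: [0.7, 0.1, 0.6]
gripper_width: 0.646
gripper_force: 0.0
```

Run:
```python
from dg import *
s=state();print(s["eef_pos"],np.degrees(s["ee_rot"]))
c=cam("wrist");img=camera("wrist"); cv2.imwrite("pics/w13.png",img)
for r in outline_of("dog0","wrist")[:5]: print(round(r["p"],2),np.round(r["uv"]),np.round(ray("wrist",r["uv"],.06,c),3),[np.round(v,3) for v in rect(r["region"],.064,"wrist",c)])
p=patch(img,c,"wrist",(.4465,.300),-11,.066,24,25); show(np.clip(p,np.percentile(p,10),np.percentile(p,85)))
```

```text
[0.44637885 0.26111445 0.17011313] [-1.79604580e+02  7.01024854e-02  7.89241678e+01]
0.96 [631.  36.] [0.644 0.343 0.06 ] [array([0.64 , 0.344]), np.float64(21.413), np.float64(9.681), np.float64(-87.112)]
0.83 [526.  83.] [0.585 0.329 0.06 ] [array([0.583, 0.33 ]), np.float64(47.67), np.float64(33.227), np.float64(-14.751)]
0.83 [417. 132.] [0.52  0.314 0.06 ] [array([0.519, 0.312]), np.float64(36.311), np.float64(29.333), np.float64(-25.432)]
0.68 [433. 283.] [0.519 0.213 0.06 ] [array([0.514, 0.217]), np.float64(51.905), np.float64(28.718), np.float64(-58.045)]
0.62 [547. 270.] [0.595 0.207 0.06 ] [array([0.588, 0.208]), np.float64(60.763), np.float64(32.844), np.float64(-32.39)]
--..%%@@@@@@%%%%%%%%**..::::----==----====@@@@**==
@@@@@@@@@@@@@@%%++::..::..::::========++==++@@%%++
%%@@@@@@@@%%----::::--..      ======--------@@%%==
@@%%%%**--......::----****##::====--::======%%@@##
%%      ::::                          ++++++**@@%%
@@##    --++@@@@@@@@@@@@@@%%**++====--==++++++@@@@
@@@@    ++++@@@@@@@@@@@@@@@@@@@@@@@@@@--====::++@@
@@@@--  ==**@@@@@@%%@@@@@@@@@@@@@@@@@@::--::==++@@

[... 166 characters left out ...]
%@@%%%%@@@@@@####%%%%@@**%%@@@@@@@@%%
@@@@@@@@--  %%@@%%##%%%%@@%%##%%@@@@**%%%%%%####**
@@@@@@@@@@  @@@@%%%%@@@@@@####%%%%@@**%%%%##**++++
@@@@@@@@@@--%%@@####@@%%@@****%%##@@**==++====..  
@@@@@@@@@@--##%%####@@@@%%########@@++++--        
@@@@@@@@@@--##%%####%%%%%%%%##@@%%@@**          %%
++@@@@@@@@--####****##%%%%####%%%%@@++    --@@@@@@
  @@@@@@@@@@##    ==::--::        ..  **%%@@@@@@@@
::##@@@@@@@@@@::  ==++          ::%%@@@@@@@@@@@@@@
==..@@@@@@@@@@@@            **@@@@@@@@@@@@%%%%@@##
--  %%@@@@@@@@@@      ..@@@@@@@@@@@@%%@@%%%%@@@@%%
++  **@@@@@@@@@@%%--%%@@%%%%%%@@%%%%##**::##@@@@%%
++::::@@@@@@@@%%%%@@%%@@%%%%@@##**::++##::%%%%@@@@
++::..%%@@%%%%%%@@%%@@%%%%++##++==::==##--**@@@@@@
```

Run:
```python
from h import *
plan(((.4467,.301,.11),down(79)),((.4467,.301,.045),down(79)))
```

```text
now [0.4463 0.2613 0.1701] [-1.796e+02  1.000e-01  7.900e+01] t 28.9 q [0.44 0.18 1.93 0.   1.04 0.63]
[0.261, -0.046, 0.401] [-0.004, 0.001, -0.0] rows 2
 -> at [0.447 0.301 0.11 ]
[-0.0, 0.001, 0.433] [-0.0, -0.0, -0.0] rows 2
 -> at [0.447 0.301 0.045]
```

Emit:
{"api": "send_rows", "payload": {"deltas": [{"slide": [0.15, -0.03, 0.2], "angular": [-0.004, 0, 0]}, {"slide": [0.261, -0.046, 0.4], "angular": [-0.004, 0, 0]}, {"slide": [0.261, -0.046, 0.4], "angular": [-0.004, 0, 0]}, {"slide": [0.261, -0.046, 0.4], "angular": [-0.004, 0, 0]}]}}

```text
time: 29.3
eef_pos: [0.4458, 0.3009, 0.1094]
ee_rot: [-3.139, 0.003, 1.381]
wrist_force: [0.0, 0.2, -0.5]
gripper_width: 0.65
gripper_force: 0.0
```

Emit:
{"api": "send_rows", "payload": {"deltas": [{"slide": [0, 0, 0.15], "angular": [0, 0, 0]}, {"slide": [0, 0, 0.3], "angular": [0, 0, 0]}, {"slide": [0, 0, 0.43], "angular": [0, 0, 0]}, {"slide": [0, 0, 0.43], "angular": [0, 0, 0]}, {"slide": [0, 0, 0.43], "angular": [0, 0, 0]}]}}

```text
time: 29.8
eef_pos: [0.4474, 0.3012, 0.0468]
ee_rot: [3.141, 0.0, 1.379]
wrist_force: [0.5, 0.8, -0.4]
gripper_width: 0.648
gripper_force: 0.0
```

Emit:
{"api": "send_rows", "payload": {"deltas": [{"slide": [0, 0, 0], "angular": [0, 0, 0]}, {"slide": [0, 0, 0], "angular": [0, 0, 0]}, {"slide": [0, 0, 0], "angular": [0, 0, 0]}, {"slide": [0, 0, 0], "angular": [0, 0, 0]}, {"slide": [0, 0, 0], "angular": [0, 0, 0]}, {"slide": [0, 0, 0], "angular": [0, 0, 0]}], "hand": 0, "newtons": 60}}

```text
time: 30.4
eef_pos: [0.4475, 0.3019, 0.0474]
ee_rot: [3.14, -0.0, 1.38]
wrist_force: [-1.5, -0.9, 6.4]
gripper_width: 0.319
gripper_force: 58.2
```

Emit:
{"api": "send_rows", "payload": {"deltas": [{"slide": [0, 0, -0.2], "angular": [0, 0, 0]}, {"slide": [0, 0, -0.5], "angular": [0, 0, 0]}, {"slide": [0, 0, -0.8], "angular": [0, 0, 0]}, {"slide": [0, 0, -0.9], "angular": [0, 0, 0]}, {"slide": [0, 0, -0.9], "angular": [0, 0, 0]}]}}

```text
time: 30.9
eef_pos: [0.4489, 0.3027, 0.1844]
ee_rot: [3.136, -0.004, 1.38]
wrist_force: [0.3, 0.3, -2.4]
gripper_width: 0.316
gripper_force: 59.5
```

Run:
```python
from h import *
plan(((.56,.08,.2),down(89)),((.636,-.11,.2),down(89.2)))
```

```text
now [0.4489 0.3027 0.1844] [179.7  -0.2  79.1] t 30.9 q [ 0.51  0.2   1.88 -0.    1.06  0.7 ]
[-1.0, 0.766, -0.079] [0.003, -0.002, -0.084] rows 4
[-0.346, 0.199, -0.025] [0.001, -0.0, -0.026] rows 2
 -> at [0.56 0.08 0.2 ]
[-1.0, 0.42, -0.0] [-0.0, -0.0, -0.002] rows 4
[-0.258, 0.108, -0.0] [-0.0, -0.0, -0.0] rows 1
 -> at [ 0.636 -0.11   0.2  ]
```

Emit:
{"api": "send_rows", "payload": {"deltas": [{"slide": [-0.25, 0.2, -0.08], "angular": [0, 0, -0.084]}, {"slide": [-0.5, 0.38, -0.08], "angular": [0, 0, -0.084]}, {"slide": [-0.75, 0.57, -0.08], "angular": [0, 0, -0.084]}, {"slide": [-1.0, 0.766, -0.08], "angular": [0, 0, -0.084]}, {"slide": [-1.0, 0.766, -0.08], "angular": [0, 0, -0.084]}, {"slide": [-1.0, 0.766, -0.08], "angular": [0, 0, -0.084]}]}}

```text
time: 31.5
eef_pos: [0.5298, 0.1309, 0.1904]
ee_rot: [-3.136, 0.002, 1.509]
wrist_force: [-0.5, 0.5, -2.0]
gripper_width: 0.314
gripper_force: 59.5
```

Emit:
{"api": "send_rows", "payload": {"deltas": [{"slide": [-0.3, 0.15, -0.025], "angular": [0, 0, -0.028]}, {"slide": [-0.6, 0.28, -0.025], "angular": [0, 0, -0.028]}, {"slide": [-0.9, 0.4, -0.025], "angular": [0, 0, -0.028]}, {"slide": [-1.0, 0.48, -0.025], "angular": [0, 0, -0.028]}, {"slide": [-1.0, 0.48, -0.025], "angular": [0, 0, -0.028]}, {"slide": [-1.0, 0.48, -0.025], "angular": [0, 0, -0.028]}]}}

```text
time: 32.1
eef_pos: [0.5929, -0.02, 0.1951]
ee_rot: [-3.138, -0.0, 1.557]
wrist_force: [-0.8, 0.7, -3.0]
gripper_width: 0.311
gripper_force: 59.7
```

Emit:
{"api": "send_rows", "payload": {"deltas": [{"slide": [-0.3, 0.1, 0], "angular": [0, 0, 0]}, {"slide": [-0.6, 0.24, 0], "angular": [0, 0, 0]}, {"slide": [-0.6, 0.24, 0], "angular": [0, 0, 0]}, {"slide": [-0.6, 0.24, 0], "angular": [0, 0, 0]}, {"slide": [-0.6, 0.24, 0], "angular": [0, 0, 0]}]}}

```text
time: 32.6
eef_pos: [0.6277, -0.1097, 0.1957]
ee_rot: [-3.138, -0.0, 1.558]
wrist_force: [-0.9, 0.1, -2.0]
gripper_width: 0.316
gripper_force: 59.6
```

Run:
```python
from dg import *
s=state();print(s["eef_pos"],np.degrees(s["ee_rot"]))
c=cam("wrist");img=camera("wrist"); cv2.imwrite("pics/w14.png",img)
for n in("hole0","hole1","hole2"):
    for r in pinpoint(n,"wrist")[:4]: print(n,round(r["p"],2),np.round(r["uv"]),np.round(ray("wrist",r["uv"],.045,c),4))
for r in outline_of("block","wrist")[:2]: print(round(r["p"],2),np.round(r["uv"]),[np.round(v,3) for v in rect(r["region"],.045,"wrist",c)])
p=patch(img,c,"wrist",(.637,-.017),0,.045,33,45)
show(p)
```

```text
[ 0.62768182 -0.10972464  0.19569284] [-1.79811904e+02 -2.01488185e-02  8.92709008e+01]
hole0 0.96 [328. 168.] [ 0.6377 -0.0712  0.045 ]
hole0 0.74 [326.  84.] [ 0.6364 -0.0141  0.045 ]
hole1 0.96 [328. 168.] [ 0.6377 -0.0712  0.045 ]
hole1 0.74 [326.  84.] [ 0.6364 -0.0141  0.045 ]
hole2 0.96 [328. 168.] [ 0.6377 -0.0712  0.045 ]
hole2 0.74 [326.  84.] [ 0.6364 -0.0141  0.045 ]
0.72 [323. 128.] [array([ 0.635, -0.051]), np.float64(176.783), np.float64(50.329), np.float64(83.658)]
@@@@@@@@@@@@%%%%%%%%**++++++++++++++++++++++++++++++++++++++++++++++++========----------==
%%@@@@@@@@@@%%%%%%%%++++++++++**++++++++++++++++++++++++++++++++++++++++======------------
@@@@@@@@@@@@%%%%%%%%++++++++++++++++++++++++**++++++++++++++++++++++++========------------
@@@@@@@@@@@@%%%%%%%%**++++++++**++++++++++++++++++++++++++++++++++++++======--------------
@@%%@@@@@@@@%%%%%%%%++++++++++++++++++++++++++++++++++++++++++++++++++++======------------
@@@@@@@@@@@@%%%%@@%%**++++++++++++++++++++++**++++++++++++++++++++++++========------------
@@@@@@@@@@%%%%%%%%%%**++++++++++++++++++++++++++++++++++++++++++++++
[... 2780 characters left out ...]
+**++++++++++++++++++++++++++++++++++++++++========----====----
@@@@@@@@@@@@%%@@@@%%++++++++++++++++++++++++++++++++++++++++++++++++++========----==----::
@@@@@@@@@@@@%%@@@@%%++++++++++**++++++++++++++++++++++++++++++++++++++================----
@@@@@@@@@@@@@@@@@@%%++++++++++++++++++++++++++++++++++++++++++++++++++==========--==------
@@@@@@@@@@@@%%@@@@%%++++++++++**++++++++++++++++++++++++++++++++++++++==========--====--==
@@@@@@@@@@@@%%@@@@%%++++++++**++++++++++++++++++++++++++++++++++++++++========--======--**
@@@@@@@@@@@@%%@@@@%%++++++++++++++++++++++++++++++++++++++++++++++++++========----====--**
@@@@@@@@@@@@%%@@@@%%++++++++++++++++++++++++++++++++++++++++++++++++++==============----**
```

Run:
```python
from dg import *
c=cam("wrist"); img=cv2.imread("pics/w14.png")
g=cv2.GaussianBlur(cv2.cvtColor(img,cv2.COLOR_BGR2GRAY),(3,3),0).astype(np.float32)
L=[];Rr=[]
ys=[y for y in np.arange(-.09,.07,.004)]
xs=np.arange(-.027,.0271,.0005)
for y in ys:
    uv=np.array([proj("wrist",(.637+x,y,.045),c) for x in xs],np.float32)
    v=cv2.remap(g,uv[:,0].reshape(1,-1),uv[:,1].reshape(1,-1),1)[0]; d=np.abs(np.gradient(v)); d=cv2.GaussianBlur(d.reshape(1,-1),(7,1),0)[0]
    l=(xs>-.023)&(xs<-.0155); r=(xs<.023)&(xs>.0155)
    L.append(xs[l][d[l].argmax()]); Rr.append(xs[r][d[r].argmax()])
L,Rr,ys=map(np.array,(L,Rr,ys))
for q in(L,Rr):
    k=np.polyfit(ys,q,1)
    for _ in range(3):
        e=abs(q-np.polyval(k,ys)); m=e<=max(np.median(e)*2,.0004); k=np.polyfit(ys[m],q[m],1)
    print("slope deg",np.degrees(np.arctan(k[0])).round(2),"x at y=-.016",(np.polyval(k,-.016)*1000).round(2),m.sum())
cv2.imwrite("pics/_x.png",img)
# hole template: correlate octagon+keyway mask on rectified patch
n=161; p=patch(img,c,"wrist",(.637,-.0435),0,.045,60,241)  # .5mm cells
def mask(yaw):
    M=np.zeros((80,70),np.float32); 
    for i in range(80):
        for j in range(70):
            u=(j-34.5)*.5; v=(44.5-i)*.5-0 
            cs,sn=np.cos(yaw),np.sin(yaw); a,b=cs*u+sn*v,-sn*u+cs*v
            if (abs(a)<12.5 and abs(b)<12.5 and abs(a)+abs(b)<12.5*2**.5) or (abs(a)<5 and 0<b<17.5): M[i,j]=1
    return M
for yaw in(-1.5,0,1.5):
    M=mask(np.radians(yaw)); T=cv2.matchTemplate(-p.astype(np.float32),M,cv2.TM_CCOEFF_NORMED)
    for k in range(2):
        _,v,_,(j,i)=cv2.minMaxLoc(T); 
        print(yaw,round(v,3),"x",round(.637+((j+34.5)*.5-60)/1000,4),"y",round(-.0435+(60-(i+44.5)*.5)/1000,4)); T[max(0,i-30):i+30,max(0,j-30):j+30]=-1
```

```text
slope deg -1.55 x at y=-.016 -18.98 38
slope deg -1.36 x at y=-.016 19.0 38
-1.5 0.872 x 0.6382 y -0.0167
-1.5 0.869 x 0.6372 y -0.0732
0 0.873 x 0.6382 y -0.0167
0 0.87 x 0.6378 y -0.0732
1.5 0.866 x 0.6378 y -0.0732
1.5 0.866 x 0.6382 y -0.0167
```

Run:
```python
from h import *
plan(((.6374,-.0162,.105),down(90.6)))
```

```text
now [ 0.6284 -0.1109  0.1965] [-1.799e+02  1.000e-01  8.920e+01] t 32.9 q [-0.24  0.37  1.63 -0.    1.15 -0.23]
[0.632, 0.052, 0.609] [-0.001, 0.001, -0.015] rows 3
 -> at [ 0.637 -0.016  0.105]
```

Emit:
{"api": "send_rows", "payload": {"deltas": [{"slide": [0.3, 0.03, 0.1], "angular": [0, 0, -0.015]}, {"slide": [0.632, 0.052, 0.3], "angular": [0, 0, -0.015]}, {"slide": [0.632, 0.052, 0.5], "angular": [0, 0, -0.015]}, {"slide": [0.632, 0.052, 0.609], "angular": [0, 0, -0.015]}, {"slide": [0.632, 0.052, 0.609], "angular": [0, 0, -0.015]}, {"slide": [0.632, 0.052, 0.609], "angular": [0, 0, -0.015]}]}}

```text
time: 33.45
eef_pos: [0.6382, -0.0185, 0.1055]
ee_rot: [-3.141, 0.002, 1.579]
wrist_force: [1.2, 0.3, -1.8]
gripper_width: 0.312
gripper_force: 59.6
```

Run:
```python
from h import *
plan(((.6374,-.0162,.09),down(90.6)),((.6374,-.0162,.079),down(90.6)))
```

```text
now [ 0.6382 -0.0185  0.1055] [-1.80e+02  1.00e-01  9.05e+01] t 33.5 q [-0.1   0.47  1.69 -0.    0.99 -0.1 ]
[0.016, -0.005, 0.103] [-0.0, 0.001, -0.001] rows 1
 -> at [ 0.637 -0.016  0.09 ]
[-0.0, -0.0, 0.073] [-0.0, -0.0, -0.0] rows 1
 -> at [ 0.637 -0.016  0.079]
```

Emit:
{"api": "send_rows", "payload": {"deltas": [{"slide": [0.015, -0.005, 0.05], "angular": [0, 0, 0]}, {"slide": [0.015, -0.005, 0.09], "angular": [0, 0, 0]}, {"slide": [0.015, -0.005, 0.12], "angular": [0, 0, 0]}, {"slide": [0.015, -0.005, 0.14], "angular": [0, 0, 0]}, {"slide": [0.015, -0.005, 0.155], "angular": [0, 0, 0]}, {"slide": [0.015, -0.005, 0.155], "angular": [0, 0, 0]}]}}

```text
time: 34.05
eef_pos: [0.6368, -0.0154, 0.0814]
ee_rot: [-3.14, 0.001, 1.58]
wrist_force: [1.0, -0.2, -2.4]
gripper_width: 0.32
gripper_force: 59.6
```

Emit:
{"api": "send_rows", "payload": {"deltas": [{"slide": [0, 0, 0.02], "angular": [0, 0, 0]}, {"slide": [0, 0, 0.04], "angular": [0, 0, 0]}, {"slide": [0, 0, 0.06], "angular": [0, 0, 0]}, {"slide": [0, 0, 0.08], "angular": [0, 0, 0]}, {"slide": [0, 0, 0.08], "angular": [0, 0, 0]}]}}

```text
time: 34.55
eef_pos: [0.6366, -0.0153, 0.0691]
ee_rot: [-3.14, 0.001, 1.58]
wrist_force: [-0.4, -0.8, -3.0]
gripper_width: 0.314
gripper_force: 59.6
```

Emit:
{"api": "send_rows", "payload": {"deltas": [{"slide": [0, 0, 0.03], "angular": [0, 0, 0]}, {"slide": [0, 0, 0.06], "angular": [0, 0, 0]}, {"slide": [0, 0, 0.09], "angular": [0, 0, 0]}, {"slide": [0, 0, 0.11], "angular": [0, 0, 0]}, {"slide": [0, 0, 0.11], "angular": [0, 0, 0]}]}}

```text
time: 35.05
eef_pos: [0.6366, -0.0153, 0.0525]
ee_rot: [-3.14, 0.001, 1.58]
wrist_force: [-0.2, 0.2, -2.1]
gripper_width: 0.312
gripper_force: 59.6
```

Emit:
{"api": "send_rows", "payload": {"deltas": [{"slide": [0, 0, 0.01], "angular": [0, 0, 0]}, {"slide": [0, 0, 0.02], "angular": [0, 0, 0]}, {"slide": [0, 0, 0.02], "angular": [0, 0, 0]}]}}

```text
time: 35.35
eef_pos: [0.6371, -0.0155, 0.0508]
ee_rot: [-3.141, 0.001, 1.58]
wrist_force: [-1.4, -0.2, -0.0]
gripper_width: 0.313
gripper_force: 59.8
```

Emit:
{"api": "send_rows", "payload": {"deltas": [{"slide": [0, 0, 0], "angular": [0, 0, 0]}, {"slide": [0, 0, 0], "angular": [0, 0, 0]}, {"slide": [0, 0, 0], "angular": [0, 0, 0]}, {"slide": [0, 0, 0], "angular": [0, 0, 0]}, {"slide": [0, 0, 0], "angular": [0, 0, 0]}], "hand": 0.65}}

```text
time: 35.85
eef_pos: [0.637, -0.0154, 0.0503]
ee_rot: [-3.141, 0.001, 1.58]
wrist_force: [-0.2, 0.1, 0.7]
gripper_width: 0.649
gripper_force: 0.0
```

Emit:
{"api": "send_rows", "payload": {"deltas": [{"slide": [0, 0, -0.1], "angular": [0, 0, 0]}, {"slide": [0, 0, -0.4], "angular": [0, 0, 0]}, {"slide": [0, 0, -0.7], "angular": [0, 0, 0]}, {"slide": [0, 0, -0.9], "angular": [0, 0, 0]}, {"slide": [0, 0, -0.9], "angular": [0, 0, 0]}]}}

```text
time: 36.35
eef_pos: [0.6419, -0.0157, 0.1936]
ee_rot: [3.129, 0.002, 1.58]
wrist_force: [-0.0, 0.1, 0.5]
gripper_width: 0.647
gripper_force: 0.0
```

Run:
```python
from h import *
# dog B: approach, T=243.5 (=-116.5) reached by increasing yaw from 90
plan(((.58,.15,.2),down(150)),((.522,.27,.18),down(200)),((.522,.29,.15),down(243.5)))
```

```text
now [ 0.6419 -0.0157  0.1936] [1.793e+02 1.000e-01 9.050e+01] t 36.4 q [-0.09  0.37  1.63 -0.    1.13 -0.1 ]
[1.0, -0.363, -0.046] [0.006, 0.005, -0.597] rows 7
[0.096, 0.064, -0.004] [0.001, 0.001, -0.064] rows 1
 -> at [0.58 0.15 0.2 ]
[0.734, 0.499, 0.133] [-0.0, -0.001, -0.556] rows 6
 -> at [0.522 0.27  0.18 ]
[-0.046, 0.126, 0.2] [-0.0, 0.0, -0.483] rows 6
 -> at [0.522 0.29  0.15 ]
```

Run:
```python
from h import *
plan(((.56,.16,.2),down(160)),((.54,.348,.17),down(243.5)))
```

```text
now [ 0.6419 -0.0157  0.1936] [1.793e+02 1.000e-01 9.050e+01] t 36.4 q [-0.09  0.37  1.63 -0.    1.13 -0.1 ]
[1.0, -0.455, -0.045] [0.005, 0.005, -0.657] rows 7
[0.159, 0.11, -0.006] [0.001, 0.001, -0.115] rows 2
 -> at [0.56 0.16 0.2 ]
[0.49, 1.0, 0.176] [-0.0, 0.0, -0.82] rows 9
[-0.109, 0.099, 0.023] [-0.0, -0.0, -0.108] rows 2
 -> at [0.54  0.348 0.17 ]
```

Emit:
{"api": "send_rows", "payload": {"deltas": [{"slide": [0.15, -0.07, -0.045], "angular": [0, 0, -0.09]}, {"slide": [0.3, -0.14, -0.045], "angular": [0, 0, -0.18]}, {"slide": [0.45, -0.2, -0.045], "angular": [0, 0, -0.27]}, {"slide": [0.6, -0.27, -0.045], "angular": [0, 0, -0.36]}, {"slide": [0.75, -0.35, -0.045], "angular": [0, 0, -0.45]}, {"slide": [0.9, -0.42, -0.045], "angular": [0, 0, -0.54]}, {"slide": [1.0, -0.455, -0.045], "angular": [0, 0, -0.63]}, {"slide": [1.0, -0.455, -0.045], "angular": [0.005, 0.005, -0.657]}, {"slide": [1.0, -0.455, -0.045], "angular": [0.005, 0.005, -0.657]}]}}

```text
time: 37.25
eef_pos: [0.567, 0.1346, 0.1918]
ee_rot: [-3.137, -0.011, 2.613]
wrist_force: [1.1, -0.6, 0.0]
gripper_width: 0.648
gripper_force: 0.0
```

Emit:
{"api": "send_rows", "payload": {"deltas": [{"slide": [0.159, 0.11, -0.006], "angular": [0, 0, -0.08]}, {"slide": [0.159, 0.11, -0.006], "angular": [0, 0, -0.115]}, {"slide": [0.159, 0.11, -0.006], "angular": [0, 0, -0.115]}]}}

```text
time: 37.55
eef_pos: [0.555, 0.1605, 0.1929]
ee_rot: [-3.139, -0.011, 2.792]
wrist_force: [0.4, -0.6, 0.4]
gripper_width: 0.653
gripper_force: 0.0
```

Emit:
{"api": "send_rows", "payload": {"deltas": [{"slide": [0.06, 0.12, 0.02], "angular": [0, 0, -0.09]}, {"slide": [0.12, 0.24, 0.04], "angular": [0, 0, -0.18]}, {"slide": [0.18, 0.36, 0.06], "angular": [0, 0, -0.27]}, {"slide": [0.24, 0.48, 0.08], "angular": [0, 0, -0.36]}, {"slide": [0.3, 0.6, 0.1], "angular": [0, 0, -0.45]}, {"slide": [0.35, 0.72, 0.12], "angular": [0, 0, -0.54]}, {"slide": [0.4, 0.84, 0.14], "angular": [0, 0, -0.63]}, {"slide": [0.45, 0.96, 0.16], "angular": [0, 0, -0.72]}, {"slide": [0.49, 1.0, 0.176], "angular": [0, 0, -0.8]}, {"slide": [0.49, 1.0, 0.176], "angular": [0, 0, -0.82]}]}}

```text
time: 38.55
eef_pos: [0.5369, 0.327, 0.1663]
ee_rot: [3.131, -0.006, -2.202]
wrist_force: [0.1, -0.6, -0.1]
gripper_width: 0.654
gripper_force: 0.0
```

Emit:
{"api": "send_rows", "payload": {"deltas": [{"slide": [-0.109, 0.099, 0.023], "angular": [0, 0, -0.08]}, {"slide": [-0.109, 0.099, 0.023], "angular": [0, 0, -0.108]}, {"slide": [-0.109, 0.099, 0.023], "angular": [0, 0, -0.108]}, {"slide": [-0.109, 0.099, 0.023], "angular": [0, 0, -0.108]}]}}

```text
time: 38.95
eef_pos: [0.5352, 0.3478, 0.1635]
ee_rot: [3.131, -0.004, -2.036]
wrist_force: [-0.4, -0.8, -0.8]
gripper_width: 0.653
gripper_force: 0.0
```

Run:
```python
from dg import *
s=state();print(s["eef_pos"],np.degrees(s["ee_rot"]),s["qpos"])
c=cam("wrist");img=camera("wrist"); cv2.imwrite("pics/w15.png",img)
for r in outline_of("dog0","wrist")[:5]: print(round(r["p"],2),np.round(r["uv"]),img[r["region"]].mean(0).round(),np.round(ray("wrist",r["uv"],.06,c),3))
p=patch(img,c,"wrist",(.522,.312),153.5,.066,24,25); show(np.clip(p,np.percentile(p,10),np.percentile(p,85)))
```

```text
[0.53517305 0.34784129 0.16350177] [ 179.37771053   -0.23567084 -116.65409577] [ 0.50483677  0.40557126  1.64710104  0.00744997  1.09846402 -2.17495296]
0.73 [309. 177.] [120. 123. 113.] [0.521 0.311 0.06 ]
0.66 [123. 316.] [ 53. 146.  31.] [0.677 0.338 0.06 ]
0.65 [226. 243.] [146. 149. 139.] [0.588 0.325 0.06 ]
0.65 [96. 63.] [22. 22. 23.] [0.598 0.2   0.06 ]
0.57 [225.  17.] [152. 157.  11.] [0.522 0.212 0.06 ]
--..::--@@@@@@@@@@%%++====##%%@@@@@@%%--..--****++
--..++@@@@@@@@@@##++==--**%%@@@@##**++==::..--****
==##@@@@@@@@@@++====++      @@%%**++--==++....==++
%%@@@@@@@@@@++==--++%%########**====++==**==  ::==
@@@@@@@@##++                          ++****::  ::
@@@@@@++++++####%%########****##**####++==++--::..
@@@@++++++##@@@@@@@@@@@@@@@@@@@@@@@@@@++----..::::
##  ==++++%%@@@@@@@@@@@@@@@@@@@@@@@@@@==::    ----
--  ..##@@##%%%%%%@@%%%%@@@@@@@@@@@@@@--  ..--====
@@    %%@@++++**++--++####****++++**++  ::++++++==
@@@@    @@==%%@@@@%%@@%%@@%%%%%%@@@@%%::==++==--==
%%@@##    ::##@@@@%%@@%%@@%%@@##%%@@%%::====----  
##%%@@::    %%@@%%%%@@@@@@%%%%%%%%@@%%::==--==    
**##@@@@    %%@@%%%%@@@@@@%%%%%%%%@@%%::==::      
++++##@@@@  ##@@@@##%%%%@@##%%%%%%@@##..        @@
::==**%%@@++##@@@@##@@%%@@%%%%##%%@@##      ..@@@@
..::==**%%++##@@%%##@@%%@@##%%%%##@@%%    **@@@@@@
::  ::++##==##@@@@##%%%%@@##%%####@@%%  @@@@@@@@@@
++::----++##--::    ....::....      ..@@@@@@@@@@##
++==++==--++##@@%%    **====      ==@@@@@@@@@@**++
******++====**##@@##    ==      %%@@@@@@@@%%==++++
++******==--==**%%@@--        @@@@@@@@@@@@##++++++
**++++++++======##%%@@    --@@@@@@@@@@%%%%%%**==++
--++++**++++==--==####@@%%@@@@@@@@@@::**@@%%####++
..==++**++++====--++%%@@@@@@@@@@@@..::++##%%%%****
```

Run:
```python
from h import *
plan(((.5216,.3111,.11),down(243.5)),((.5216,.3111,.045),down(243.5)))
```

```text
now [0.5352 0.3479 0.1637] [ 179.4   -0.2 -116.6] t 39.0 q [ 0.5   0.41  1.65  0.01  1.1  -2.18]
[0.258, -0.033, 0.358] [0.007, -0.002, -0.001] rows 2
 -> at [0.522 0.311 0.11 ]
[0.0, 0.0, 0.434] [-0.0, -0.0, -0.0] rows 2
 -> at [0.522 0.311 0.045]
```

Emit:
{"api": "send_rows", "payload": {"deltas": [{"slide": [0.258, -0.033, 0.2], "angular": [0.007, -0.002, 0]}, {"slide": [0.258, -0.033, 0.358], "angular": [0.007, -0.002, 0]}, {"slide": [0.258, -0.033, 0.358], "angular": [0.007, -0.002, 0]}, {"slide": [0.258, -0.033, 0.358], "angular": [0.007, -0.002, 0]}, {"slide": [0.258, -0.033, 0.358], "angular": [0.007, -0.002, 0]}]}}

```text
time: 39.55
eef_pos: [0.5235, 0.3129, 0.1121]
ee_rot: [-3.139, 0.003, -2.033]
wrist_force: [0.3, 0.8, 0.5]
gripper_width: 0.649
gripper_force: 0.0
```

Emit:
{"api": "send_rows", "payload": {"deltas": [{"slide": [0, 0, 0.15], "angular": [0, 0, 0]}, {"slide": [0, 0, 0.3], "angular": [0, 0, 0]}, {"slide": [0, 0, 0.43], "angular": [0, 0, 0]}, {"slide": [0, 0, 0.43], "angular": [0, 0, 0]}, {"slide": [0, 0, 0.43], "angular": [0, 0, 0]}]}}

```text
time: 40.05
eef_pos: [0.5226, 0.3126, 0.0468]
ee_rot: [-3.14, 0.001, -2.033]
wrist_force: [-0.1, 0.1, 0.9]
gripper_width: 0.648
gripper_force: 0.0
```

Run:
```python
from h import *
plan(((.5216,.3111,.046),down(243.5)))
```

```text
now [0.5226 0.3126 0.0468] [-1.799e+02  1.000e-01 -1.165e+02] t 40.0 q [ 0.47  0.5   1.78 -0.    0.86 -2.21]
[0.012, 0.001, 0.005] [-0.001, 0.001, 0.0] rows 1
 -> at [0.522 0.311 0.046]
```

Emit:
{"api": "send_rows", "payload": {"deltas": [{"slide": [0.012, 0, 0], "angular": [0, 0, 0]}, {"slide": [0.012, 0, 0], "angular": [0, 0, 0]}, {"slide": [0.012, 0, 0], "angular": [0, 0, 0]}]}}

```text
time: 40.35
eef_pos: [0.5215, 0.3105, 0.0469]
ee_rot: [-3.14, 0.001, -2.033]
wrist_force: [-0.5, 0.7, -0.6]
gripper_width: 0.649
gripper_force: 0.0
```

Emit:
{"api": "send_rows", "payload": {"deltas": [{"slide": [0, 0, 0], "angular": [0, 0, 0]}, {"slide": [0, 0, 0], "angular": [0, 0, 0]}, {"slide": [0, 0, 0], "angular": [0, 0, 0]}, {"slide": [0, 0, 0], "angular": [0, 0, 0]}, {"slide": [0, 0, 0], "angular": [0, 0, 0]}, {"slide": [0, 0, 0], "angular": [0, 0, 0]}], "hand": 0}}

```text
time: 40.95
eef_pos: [0.5211, 0.3104, 0.0461]
ee_rot: [-3.141, 0.0, -2.033]
wrist_force: [-1.3, -0.2, 5.3]
gripper_width: 0.313
gripper_force: 59.9
```

Emit:
{"api": "send_rows", "payload": {"deltas": [{"slide": [0, 0, -0.2], "angular": [0, 0, 0]}, {"slide": [0, 0, -0.5], "angular": [0, 0, 0]}, {"slide": [0, 0, -0.8], "angular": [0, 0, 0]}, {"slide": [0, 0, -0.9], "angular": [0, 0, 0]}, {"slide": [0, 0, -0.9], "angular": [0, 0, 0]}, {"slide": [0, 0, -0.9], "angular": [0, 0, 0]}]}}

```text
time: 41.55
eef_pos: [0.5191, 0.3094, 0.1782]
ee_rot: [3.139, -0.004, -2.033]
wrist_force: [-0.2, 0.1, -3.8]
gripper_width: 0.31
gripper_force: 59.7
```

Run:
```python
from h import *
plan(((.56,.2,.2),down(170)),((.6365,.0405,.2),down(91)),((.6363,.0401,.105),down(90.9)))
```

```text
now [0.5191 0.3094 0.1782] [ 179.9   -0.2 -116.5] t 41.5 q [ 0.47  0.33  1.73 -0.    1.1  -2.21]
[0.532, -0.569, -0.145] [-0.0, -0.003, 0.817] rows 9
 -> at [0.56 0.2  0.2 ]
[-0.687, -0.958, 0.001] [0.0, 0.0, 0.878] rows 10
 -> at [0.636 0.04  0.2  ]
[-0.002, -0.001, 0.633] [0.0, 0.0, 0.001] rows 2
 -> at [0.636 0.04  0.105]
```

Emit:
{"api": "send_rows", "payload": {"deltas": [{"slide": [0.06, -0.06, -0.1], "angular": [0, 0, 0.09]}, {"slide": [0.12, -0.12, -0.145], "angular": [0, 0, 0.18]}, {"slide": [0.18, -0.19, -0.145], "angular": [0, 0, 0.27]}, {"slide": [0.24, -0.25, -0.145], "angular": [0, 0, 0.36]}, {"slide": [0.3, -0.32, -0.145], "angular": [0, 0, 0.45]}, {"slide": [0.36, -0.38, -0.145], "angular": [0, 0, 0.54]}, {"slide": [0.42, -0.45, -0.145], "angular": [0, 0, 0.63]}, {"slide": [0.48, -0.51, -0.145], "angular": [0, 0, 0.72]}, {"slide": [0.532, -0.569, -0.145], "angular": [0, 0, 0.8]}, {"slide": [0.532, -0.569, -0.145], "angular": [0, 0, 0.817]}]}}

```text
time: 42.55
eef_pos: [0.5596, 0.1988, 0.1982]
ee_rot: [-3.138, -0.006, 2.964]
wrist_force: [-0.9, 1.3, -1.4]
gripper_width: 0.312
gripper_force: 59.6
```

Emit:
{"api": "send_rows", "payload": {"deltas": [{"slide": [-0.07, -0.1, 0], "angular": [0, 0, 0.09]}, {"slide": [-0.14, -0.2, 0], "angular": [0, 0, 0.18]}, {"slide": [-0.21, -0.3, 0], "angular": [0, 0, 0.27]}, {"slide": [-0.28, -0.4, 0], "angular": [0, 0, 0.36]}, {"slide": [-0.35, -0.5, 0], "angular": [0, 0, 0.45]}, {"slide": [-0.42, -0.6, 0], "angular": [0, 0, 0.54]}, {"slide": [-0.49, -0.7, 0], "angular": [0, 0, 0.63]}, {"slide": [-0.56, -0.8, 0], "angular": [0, 0, 0.72]}, {"slide": [-0.65, -0.9, 0], "angular": [0, 0, 0.8]}, {"slide": [-0.687, -0.958, 0], "angular": [0, 0, 0.878]}]}}

```text
time: 43.55
eef_pos: [0.6372, 0.0406, 0.1996]
ee_rot: [-3.138, 0.0, 1.584]
wrist_force: [0.0, 0.1, -2.0]
gripper_width: 0.312
gripper_force: 59.7
```

Emit:
{"api": "send_rows", "payload": {"deltas": [{"slide": [0, 0, 0], "angular": [0, 0, 0]}, {"slide": [0, 0, 0], "angular": [0, 0, 0]}]}}

```text
time: 43.75
eef_pos: [0.6366, 0.0419, 0.2003]
ee_rot: [-3.138, -0.0, 1.591]
wrist_force: [-0.4, 0.2, -2.8]
gripper_width: 0.314
gripper_force: 59.6
```

Run:
```python
from h import *
plan(((.6363,.0401,.105),down(90.9)))
```

```text
now [0.6366 0.0419 0.2003] [-179.8   -0.    91.1] t 43.8 q [-0.    0.36  1.63  0.    1.16 -0.02]
[-0.012, 0.001, 0.635] [-0.003, -0.0, 0.003] rows 2
 -> at [0.636 0.04  0.105]
```

Emit:
{"api": "send_rows", "payload": {"deltas": [{"slide": [-0.01, 0.004, 0.3], "angular": [-0.003, 0, 0]}, {"slide": [-0.01, 0.004, 0.5], "angular": [-0.003, 0, 0]}, {"slide": [-0.01, 0.004, 0.635], "angular": [-0.003, 0, 0]}, {"slide": [-0.01, 0.004, 0.635], "angular": [-0.003, 0, 0]}, {"slide": [-0.01, 0.004, 0.635], "angular": [-0.003, 0, 0]}, {"slide": [-0.01, 0.004, 0.635], "angular": [-0.003, 0, 0]}]}}

```text
time: 44.35
eef_pos: [0.64, 0.0403, 0.109]
ee_rot: [3.134, 0.0, 1.589]
wrist_force: [0.5, 0.1, -1.1]
gripper_width: 0.314
gripper_force: 59.6
```

Run:
```python
from h import *
plan(((.6359,.0404,.08),down(90.9)))
```

```text
now [0.64   0.0403 0.109 ] [179.6   0.   91. ] t 44.4 q [-0.    0.47  1.68 -0.    0.98 -0.02]
[0.001, -0.029, 0.193] [0.005, 0.0, 0.002] rows 1
 -> at [0.636 0.04  0.08 ]
```

Emit:
{"api": "send_rows", "payload": {"deltas": [{"slide": [0, 0, 0], "angular": [0, 0, 0]}, {"slide": [0, 0, 0], "angular": [0, 0, 0]}, {"slide": [0, 0, 0], "angular": [0, 0, 0]}]}}

```text
time: 44.65
eef_pos: [0.6392, 0.0397, 0.1082]
ee_rot: [3.135, 0.0, 1.588]
wrist_force: [-0.3, 0.2, -2.3]
gripper_width: 0.314
gripper_force: 59.6
```

Run:
```python
from h import *
plan(((.6359,.0404,.08),down(90.9)))
```

```text
now [0.6392 0.0397 0.1082] [179.6   0.   91. ] t 44.6 q [-0.01  0.47  1.68 -0.    0.98 -0.02]
[0.005, -0.023, 0.188] [0.004, 0.0, 0.001] rows 1
 -> at [0.636 0.04  0.08 ]
```

Emit:
{"api": "send_rows", "payload": {"deltas": [{"slide": [0.004, -0.018, 0.09], "angular": [0.003, 0, 0]}, {"slide": [0.004, -0.018, 0.09], "angular": [0.003, 0, 0]}, {"slide": [0.004, -0.018, 0.09], "angular": [0.003, 0, 0]}, {"slide": [0.004, -0.018, 0.09], "angular": [0.003, 0, 0]}, {"slide": [0.004, -0.018, 0.09], "angular": [0.003, 0, 0]}, {"slide": [0.004, -0.018, 0.09], "angular": [0.003, 0, 0]}]}}

```text
time: 45.25
eef_pos: [0.6362, 0.0403, 0.0939]
ee_rot: [3.141, 0.0, 1.588]
wrist_force: [-0.5, 0.4, -1.8]
gripper_width: 0.316
gripper_force: 59.7
```

Run:
```python
from h import *
plan(((.6359,.0404,.08),down(90.9)))
```

```text
now [0.6362 0.0403 0.0939] [180.   0.  91.] t 45.2 q [-0.    0.48  1.69 -0.    0.96 -0.02]
[0.001, -0.002, 0.093] [0.0, 0.0, 0.001] rows 1
 -> at [0.636 0.04  0.08 ]
```

Emit:
{"api": "send_rows", "payload": {"deltas": [{"slide": [0, 0, 0.02], "angular": [0, 0, 0]}, {"slide": [0, 0, 0.04], "angular": [0, 0, 0]}, {"slide": [0, 0, 0.06], "angular": [0, 0, 0]}, {"slide": [0, 0, 0.08], "angular": [0, 0, 0]}, {"slide": [0, 0, 0.095], "angular": [0, 0, 0]}, {"slide": [0, 0, 0.095], "angular": [0, 0, 0]}]}}

```text
time: 45.85
eef_pos: [0.6357, 0.0403, 0.0789]
ee_rot: [-3.141, 0.0, 1.588]
wrist_force: [-1.0, -0.4, -1.6]
gripper_width: 0.312
gripper_force: 59.7
```

Emit:
{"api": "send_rows", "payload": {"deltas": [{"slide": [0, 0, 0.02], "angular": [0, 0, 0]}, {"slide": [0, 0, 0.04], "angular": [0, 0, 0]}, {"slide": [0, 0, 0.06], "angular": [0, 0, 0]}, {"slide": [0, 0, 0.07], "angular": [0, 0, 0]}, {"slide": [0, 0, 0.07], "angular": [0, 0, 0]}]}}

```text
time: 46.35
eef_pos: [0.6357, 0.0403, 0.0685]
ee_rot: [-3.141, 0.0, 1.588]
wrist_force: [-0.0, -0.2, -1.8]
gripper_width: 0.31
gripper_force: 59.7
```

Emit:
{"api": "send_rows", "payload": {"deltas": [{"slide": [0, 0, 0.03], "angular": [0, 0, 0]}, {"slide": [0, 0, 0.06], "angular": [0, 0, 0]}, {"slide": [0, 0, 0.09], "angular": [0, 0, 0]}, {"slide": [0, 0, 0.11], "angular": [0, 0, 0]}, {"slide": [0, 0, 0.12], "angular": [0, 0, 0]}, {"slide": [0, 0, 0.12], "angular": [0, 0, 0]}]}}

```text
time: 46.95
eef_pos: [0.6357, 0.0403, 0.0505]
ee_rot: [-3.141, 0.0, 1.588]
wrist_force: [-0.1, 0.0, -2.0]
gripper_width: 0.316
gripper_force: 59.7
```

Emit:
{"api": "send_rows", "payload": {"deltas": [{"slide": [0, 0, 0], "angular": [0, 0, 0]}, {"slide": [0, 0, 0], "angular": [0, 0, 0]}, {"slide": [0, 0, 0], "angular": [0, 0, 0]}, {"slide": [0, 0, 0], "angular": [0, 0, 0]}, {"slide": [0, 0, 0], "angular": [0, 0, 0]}], "hand": 0.65}}

```text
time: 47.45
eef_pos: [0.6361, 0.0403, 0.0512]
ee_rot: [3.141, 0.0, 1.588]
wrist_force: [-0.1, -0.6, 0.4]
gripper_width: 0.649
gripper_force: 0.0
```

Emit:
{"api": "send_rows", "payload": {"deltas": [{"slide": [0, 0, -0.1], "angular": [0, 0, 0]}, {"slide": [0, 0, -0.4], "angular": [0, 0, 0]}, {"slide": [0, 0, -0.7], "angular": [0, 0, 0]}, {"slide": [0, 0, -0.9], "angular": [0, 0, 0]}, {"slide": [0, 0, -0.9], "angular": [0, 0, 0]}, {"slide": [0, 0, -0.9], "angular": [0, 0, 0]}]}}

```text
time: 48.05
eef_pos: [0.6368, 0.0403, 0.1881]
ee_rot: [3.138, 0.001, 1.588]
wrist_force: [-0.2, -0.5, 0.3]
gripper_width: 0.65
gripper_force: 0.0
```

Run:
```python
from h import *
# dog A (.591,.328) key -122.6; hover behind by 40mm along -tool x
k=np.radians(237.4); h=np.array([.591,.328])-.04*np.array([np.cos(k),np.sin(k)]); print(h)
plan(((.57,.2,.2),down(160)),((h[0],h[1],.17),down(237.4)))
```

```text
[0.61255083 0.3616981 ]
now [0.6368 0.0403 0.1881] [179.8   0.   91. ] t 48.0 q [-0.    0.37  1.64 -0.    1.13 -0.02]
[1.0, -0.398, -0.076] [0.002, 0.001, -0.716] rows 8
[0.057, 0.052, -0.005] [-0.001, 0.0, -0.051] rows 1
 -> at [0.57 0.2  0.2 ]
[0.092, 1.0, 0.181] [0.0, 0.0, -0.775] rows 9
[-0.1, 0.048, 0.02] [-0.0, 0.001, -0.085] rows 1
 -> at [0.613 0.362 0.17 ]
```

Emit:
{"api": "send_rows", "payload": {"deltas": [{"slide": [0.15, -0.06, -0.076], "angular": [0, 0, -0.09]}, {"slide": [0.3, -0.12, -0.076], "angular": [0, 0, -0.18]}, {"slide": [0.45, -0.18, -0.076], "angular": [0, 0, -0.27]}, {"slide": [0.6, -0.24, -0.076], "angular": [0, 0, -0.36]}, {"slide": [0.75, -0.3, -0.076], "angular": [0, 0, -0.45]}, {"slide": [0.9, -0.36, -0.076], "angular": [0, 0, -0.54]}, {"slide": [1.0, -0.398, -0.076], "angular": [0, 0, -0.63]}, {"slide": [1.0, -0.398, -0.076], "angular": [0.002, 0.001, -0.716]}, {"slide": [1.0, -0.398, -0.076], "angular": [0.002, 0.001, -0.716]}]}}

```text
time: 48.95
eef_pos: [0.572, 0.1895, 0.1952]
ee_rot: [-3.137, -0.006, 2.713]
wrist_force: [-0.1, -0.3, -0.4]
gripper_width: 0.648
gripper_force: 0.0
```

Emit:
{"api": "send_rows", "payload": {"deltas": [{"slide": [0.057, 0.052, -0.005], "angular": [0, 0, -0.051]}, {"slide": [0.057, 0.052, -0.005], "angular": [0, 0, -0.051]}]}}

```text
time: 49.15
eef_pos: [0.5681, 0.2001, 0.1967]
ee_rot: [-3.138, -0.005, 2.79]
wrist_force: [0.1, 0.2, 0.2]
gripper_width: 0.651
gripper_force: 0.0
```

Emit:
{"api": "send_rows", "payload": {"deltas": [{"slide": [0.01, 0.12, 0.02], "angular": [0, 0, -0.09]}, {"slide": [0.02, 0.24, 0.04], "angular": [0, 0, -0.18]}, {"slide": [0.03, 0.36, 0.06], "angular": [0, 0, -0.27]}, {"slide": [0.04, 0.48, 0.08], "angular": [0, 0, -0.36]}, {"slide": [0.05, 0.6, 0.1], "angular": [0, 0, -0.45]}, {"slide": [0.06, 0.72, 0.12], "angular": [0, 0, -0.54]}, {"slide": [0.07, 0.84, 0.14], "angular": [0, 0, -0.63]}, {"slide": [0.08, 0.96, 0.16], "angular": [0, 0, -0.72]}, {"slide": [0.092, 1.0, 0.18], "angular": [0, 0, -0.775]}, {"slide": [0.092, 1.0, 0.18], "angular": [0, 0, -0.775]}]}}

```text
time: 50.15
eef_pos: [0.607, 0.3455, 0.1691]
ee_rot: [3.139, -0.005, -2.276]
wrist_force: [-0.5, -1.0, 0.4]
gripper_width: 0.646
gripper_force: 0.0
```

Emit:
{"api": "send_rows", "payload": {"deltas": [{"slide": [-0.1, 0.048, 0.02], "angular": [0, 0, -0.085]}, {"slide": [-0.1, 0.048, 0.02], "angular": [0, 0, -0.085]}, {"slide": [-0.1, 0.048, 0.02], "angular": [0, 0, -0.085]}, {"slide": [-0.1, 0.048, 0.02], "angular": [0, 0, -0.085]}, {"slide": [-0.1, 0.048, 0.02], "angular": [0, 0, -0.085]}]}}

```text
time: 50.65
eef_pos: [0.6117, 0.3609, 0.1679]
ee_rot: [3.139, -0.003, -2.142]
wrist_force: [0.2, 0.9, -0.2]
gripper_width: 0.651
gripper_force: 0.0
```

Run:
```python
from dg import *
s=state();print(s["eef_pos"],np.degrees(s["ee_rot"]),s["qpos"])
c=cam("wrist");img=camera("wrist"); cv2.imwrite("pics/w16.png",img)
p=patch(img,c,"wrist",(.591,.328),147.4,.066,24,25); show(np.clip(p,np.percentile(p,10),np.percentile(p,85)))
```

```text
[0.61169575 0.36086716 0.16793165] [ 1.79869847e+02 -1.60663676e-01 -1.22751595e+02] [ 4.71459319e-01  5.28081781e-01  1.45699646e+00  6.00475752e-04
  1.16008100e+00 -2.09874771e+00]
@@@@@@@@@@%%%%%%++++++**==##%%%%##++    --==++**++
@@@@@@%%%%@@%%++++******%%@@%%****==::..  --++**++
@@@@@@++%%%%**++**++**--==..****==--::......--++++
@@@@@@**==**++****##%%      **++--....++++    --==
@@@@@@++**++**++**%%%%****++==::  ..++##++==    ::
@@@@@@++****--@@::                    ##++....  ..
@@@@++****@@@@@@@@%%@@@@@@@@@@@@@@@@@@--..    ::  
@@****##**@@@@@@@@@@@@@@@@@@@@@@@@@@@@::..    ====
**%%##****@@@@@@@@@@@@@@@@@@@@@@@@@@@@::    ..==**
@@==****++@@@@##%%%%%%%%%%%%@@%%##%%@@      ==++  
@@..====++--++@@****##%%%%**%%%%%%@@%%  ..==++    
@@@@::--##--##%%%%##@@%%@@%%%%##%%@@%%..==++      
@@@@    ++****@@%%##%%%%@@##%%####%%%%==++      ##
@@@@%%    --**@@@@##%%%%@@%%%%##@@%%@@++      ####
@@@@@@%%    ++@@@@**%%%%@@######%%##%%      %%%%%%
@@@@@@@@##  **##@@%%%%##@@######%%@@@@    %%@@%%%%
@@@@@@@@@@++**%%@@##%%%%@@##%%####%%%%  @@@@%%####
@@@@@@@@@@##**@@####%%##@@##%%##%%%%@@--%%%%%%##  
@@@@@@@@@@%%++####**##**%%####****%%%%==##@@++  ..
@@@@@@@@@@@@**--..        --      ==--++##--....  
==--%%@@@@@@@@@@@@==    ++      ++++++++++::..    
++----@@@@@@@@@@@@@@--        ++==**++======::  ..
++--::--@@@@@@@@@@@@@@::    ++**++++####======  ..
++==--  ++@@@@@@%%@@@@@@::++++**==++**%%**++==::..
::==++::..++@@@@@@@@@@##++##****==++++%%%%++==::
```

Run:
```python
from h import *
plan(((.5914,.3286,.11),down(237.4)),((.5914,.3286,.046),down(237.4)))
```

```text
now [0.6117 0.361  0.168 ] [ 179.9   -0.2 -122.7] t 50.7 q [ 0.47  0.53  1.46  0.    1.16 -2.1 ]
[0.254, -0.004, 0.387] [0.001, -0.002, -0.001] rows 2
 -> at [0.591 0.329 0.11 ]
[0.0, -0.0, 0.427] [0.0, 0.0, -0.0] rows 2
 -> at [0.591 0.329 0.046]
```

Emit:
{"api": "send_rows", "payload": {"deltas": [{"slide": [0.254, -0.004, 0.2], "angular": [0, 0, 0]}, {"slide": [0.254, -0.004, 0.387], "angular": [0, 0, 0]}, {"slide": [0.254, -0.004, 0.387], "angular": [0, 0, 0]}, {"slide": [0.254, -0.004, 0.387], "angular": [0, 0, 0]}]}}

```text
time: 51.1
eef_pos: [0.5917, 0.3292, 0.11]
ee_rot: [3.139, -0.002, -2.141]
wrist_force: [-0.6, -0.4, 0.9]
gripper_width: 0.648
gripper_force: 0.0
```

Emit:
{"api": "send_rows", "payload": {"deltas": [{"slide": [0, 0, 0.15], "angular": [0, 0, 0]}, {"slide": [0, 0, 0.3], "angular": [0, 0, 0]}, {"slide": [0, 0, 0.427], "angular": [0, 0, 0]}, {"slide": [0, 0, 0.427], "angular": [0, 0, 0]}, {"slide": [0, 0, 0.427], "angular": [0, 0, 0]}]}}

```text
time: 51.6
eef_pos: [0.5919, 0.3297, 0.0464]
ee_rot: [3.14, -0.002, -2.14]
wrist_force: [1.1, 0.2, 0.5]
gripper_width: 0.649
gripper_force: 0.0
```

Run:
```python
from h import *
plan(((.5914,.3286,.046),down(237.4)))
```

```text
now [0.5919 0.3297 0.0464] [ 1.799e+02 -1.000e-01 -1.226e+02] t 51.6 q [ 0.44  0.61  1.6   0.    0.93 -2.13]
[0.008, -0.001, 0.002] [0.001, -0.001, -0.0] rows 1
 -> at [0.591 0.329 0.046]
```

Emit:
{"api": "send_rows", "payload": {"deltas": [{"slide": [0.008, 0, 0], "angular": [0, 0, 0]}, {"slide": [0.008, 0, 0], "angular": [0, 0, 0]}]}}

```text
time: 51.8
eef_pos: [0.5917, 0.3287, 0.0474]
ee_rot: [3.141, -0.0, -2.14]
wrist_force: [0.4, -0.4, 0.2]
gripper_width: 0.652
gripper_force: 0.0
```

Emit:
{"api": "send_rows", "payload": {"deltas": [{"slide": [0, 0, 0], "angular": [0, 0, 0]}, {"slide": [0, 0, 0], "angular": [0, 0, 0]}, {"slide": [0, 0, 0], "angular": [0, 0, 0]}, {"slide": [0, 0, 0], "angular": [0, 0, 0]}, {"slide": [0, 0, 0], "angular": [0, 0, 0]}, {"slide": [0, 0, 0], "angular": [0, 0, 0]}], "hand": 0}}

```text
time: 52.4
eef_pos: [0.5912, 0.3285, 0.0467]
ee_rot: [3.14, -0.001, -2.14]
wrist_force: [-0.2, 0.2, 4.6]
gripper_width: 0.318
gripper_force: 59.8
```

Emit:
{"api": "send_rows", "payload": {"deltas": [{"slide": [0, 0, -0.2], "angular": [0, 0, 0]}, {"slide": [0, 0, -0.5], "angular": [0, 0, 0]}, {"slide": [0, 0, -0.8], "angular": [0, 0, 0]}, {"slide": [0, 0, -1.0], "angular": [0, 0, 0]}, {"slide": [0, 0, -1.0], "angular": [0, 0, 0]}, {"slide": [0, 0, -1.0], "angular": [0, 0, 0]}]}}

```text
time: 53.0
eef_pos: [0.5905, 0.328, 0.1949]
ee_rot: [3.139, -0.004, -2.14]
wrist_force: [-1.9, 0.0, -2.2]
gripper_width: 0.31
gripper_force: 59.6
```

Run:
```python
from h import *
plan(((.58,.17,.2),down(160)),((.6375,-.0714,.2),down(91)))
```

```text
now [0.5905 0.328  0.1949] [ 179.8   -0.2 -122.6] t 53.0 q [ 0.44  0.44  1.53  0.    1.18 -2.13]
[0.925, -0.508, -0.033] [0.0, -0.003, 0.86] rows 10
 -> at [0.58 0.17 0.2 ]
[-0.66, -1.0, 0.0] [-0.0, -0.0, 0.555] rows 6
[-0.453, -0.053, 0.0] [-0.0, -0.0, 0.212] rows 3
 -> at [ 0.637 -0.071  0.2  ]
```

Emit:
{"api": "send_rows", "payload": {"deltas": [{"slide": [0.1, -0.05, -0.03], "angular": [0, 0, 0.09]}, {"slide": [0.2, -0.11, -0.03], "angular": [0, 0, 0.18]}, {"slide": [0.3, -0.17, -0.03], "angular": [0, 0, 0.27]}, {"slide": [0.4, -0.22, -0.03], "angular": [0, 0, 0.36]}, {"slide": [0.5, -0.28, -0.03], "angular": [0, 0, 0.45]}, {"slide": [0.6, -0.33, -0.03], "angular": [0, 0, 0.54]}, {"slide": [0.7, -0.39, -0.03], "angular": [0, 0, 0.63]}, {"slide": [0.8, -0.44, -0.03], "angular": [0, 0, 0.72]}, {"slide": [0.9, -0.5, -0.03], "angular": [0, 0, 0.8]}, {"slide": [0.925, -0.508, -0.03], "angular": [0, 0, 0.86]}]}}

```text
time: 54.0
eef_pos: [0.5777, 0.1679, 0.1959]
ee_rot: [-3.134, -0.009, 2.786]
wrist_force: [0.4, -0.3, -1.9]
gripper_width: 0.317
gripper_force: 59.6
```

Emit:
{"api": "send_rows", "payload": {"deltas": [{"slide": [-0.11, -0.17, 0], "angular": [0, 0, 0.09]}, {"slide": [-0.22, -0.34, 0], "angular": [0, 0, 0.18]}, {"slide": [-0.33, -0.51, 0], "angular": [0, 0, 0.27]}, {"slide": [-0.44, -0.68, 0], "angular": [0, 0, 0.36]}, {"slide": [-0.55, -0.85, 0], "angular": [0, 0, 0.45]}, {"slide": [-0.66, -1.0, 0], "angular": [0, 0, 0.54]}, {"slide": [-0.66, -1.0, 0], "angular": [0, 0, 0.555]}, {"slide": [-0.66, -1.0, 0], "angular": [0, 0, 0.555]}]}}

```text
time: 54.8
eef_pos: [0.6199, -0.0048, 0.1967]
ee_rot: [-3.132, -0.004, 1.92]
wrist_force: [0.3, 0.2, -2.2]
gripper_width: 0.312
gripper_force: 59.6
```

Emit:
{"api": "send_rows", "payload": {"deltas": [{"slide": [-0.15, -0.02, 0], "angular": [0, 0, 0.08]}, {"slide": [-0.3, -0.03, 0], "angular": [0, 0, 0.16]}, {"slide": [-0.453, -0.053, 0], "angular": [0, 0, 0.212]}, {"slide": [-0.453, -0.053, 0], "angular": [0, 0, 0.212]}, {"slide": [-0.453, -0.053, 0], "angular": [0, 0, 0.212]}, {"slide": [-0.453, -0.053, 0], "angular": [0, 0, 0.212]}]}}

```text
time: 55.4
eef_pos: [0.637, -0.0695, 0.1992]
ee_rot: [-3.136, -0.0, 1.59]
wrist_force: [-0.7, -1.0, -2.2]
gripper_width: 0.318
gripper_force: 59.6
```

Run:
```python
from h import *
plan(((.6381,-.0714,.098),down(90.9)))
```

```text
now [ 0.637  -0.0695  0.1992] [-179.7   -0.    91.1] t 55.4 q [-0.18  0.37  1.62 -0.    1.16 -0.19]
[-0.013, 0.011, 0.675] [-0.004, -0.0, 0.002] rows 3
 -> at [ 0.638 -0.071  0.098]
```

Emit:
{"api": "send_rows", "payload": {"deltas": [{"slide": [-0.01, 0.006, 0.3], "angular": [-0.002, 0, 0.002]}, {"slide": [-0.01, 0.006, 0.5], "angular": [-0.002, 0, 0.002]}, {"slide": [-0.01, 0.006, 0.66], "angular": [-0.002, 0, 0.002]}, {"slide": [-0.01, 0.006, 0.66], "angular": [-0.002, 0, 0.002]}, {"slide": [-0.01, 0.006, 0.66], "angular": [-0.002, 0, 0.002]}, {"slide": [-0.01, 0.006, 0.66], "angular": [-0.002, 0, 0.002]}, {"slide": [-0.01, 0.006, 0.66], "angular": [-0.002, 0, 0.002]}, {"slide": [-0.01, 0.006, 0.66], "angular": [-0.002, 0, 0.002]}]}}

```text
time: 56.2
eef_pos: [0.6398, -0.0727, 0.1033]
ee_rot: [3.139, 0.001, 1.585]
wrist_force: [-0.3, -0.4, -2.4]
gripper_width: 0.311
gripper_force: 59.5
```

Run:
```python
from h import *
plan(((.6381,-.0714,.094),down(90.9)))
```

```text
now [ 0.6398 -0.0727  0.1033] [1.798e+02 1.000e-01 9.080e+01] t 56.2 q [-0.18  0.48  1.67 -0.    0.98 -0.19]
[0.009, -0.012, 0.062] [0.002, 0.001, -0.001] rows 1
 -> at [ 0.638 -0.071  0.094]
```

Emit:
{"api": "send_rows", "payload": {"deltas": [{"slide": [0.006, -0.008, 0.06], "angular": [0.001, 0, 0]}, {"slide": [0.006, -0.008, 0.06], "angular": [0.001, 0, 0]}, {"slide": [0.006, -0.008, 0.06], "angular": [0.001, 0, 0]}, {"slide": [0.006, -0.008, 0.06], "angular": [0.001, 0, 0]}, {"slide": [0.006, -0.008, 0.06], "angular": [0.001, 0, 0]}]}}

```text
time: 56.7
eef_pos: [0.6375, -0.0717, 0.0924]
ee_rot: [-3.14, 0.001, 1.584]
wrist_force: [0.6, 0.3, -1.9]
gripper_width: 0.315
gripper_force: 59.6
```

Run:
```python
from h import *
plan(((.6381,-.0714,.08),down(90.9)))
```

```text
now [ 0.6375 -0.0717  0.0924] [-179.9    0.    90.8] t 56.7 q [-0.18  0.49  1.68 -0.    0.97 -0.19]
[0.002, 0.004, 0.083] [-0.001, 0.001, -0.001] rows 1
 -> at [ 0.638 -0.071  0.08 ]
```

Emit:
{"api": "send_rows", "payload": {"deltas": [{"slide": [0.002, 0.003, 0.02], "angular": [0, 0, 0]}, {"slide": [0.002, 0.003, 0.04], "angular": [0, 0, 0]}, {"slide": [0.002, 0.003, 0.06], "angular": [0, 0, 0]}, {"slide": [0.002, 0.003, 0.085], "angular": [0, 0, 0]}, {"slide": [0.002, 0.003, 0.085], "angular": [0, 0, 0]}]}}

```text
time: 57.2
eef_pos: [0.6369, -0.0713, 0.0785]
ee_rot: [-3.138, 0.0, 1.584]
wrist_force: [-0.6, 1.0, -2.3]
gripper_width: 0.313
gripper_force: 59.6
```

Emit:
{"api": "send_rows", "payload": {"deltas": [{"slide": [0, 0, 0.02], "angular": [0, 0, 0]}, {"slide": [0, 0, 0.04], "angular": [0, 0, 0]}, {"slide": [0, 0, 0.06], "angular": [0, 0, 0]}, {"slide": [0, 0, 0.07], "angular": [0, 0, 0]}, {"slide": [0, 0, 0.07], "angular": [0, 0, 0]}]}}

```text
time: 57.7
eef_pos: [0.637, -0.0713, 0.0685]
ee_rot: [-3.138, 0.001, 1.585]
wrist_force: [-3.3, -0.6, -2.3]
gripper_width: 0.312
gripper_force: 59.6
```

Emit:
{"api": "send_rows", "payload": {"deltas": [{"slide": [0, -0.003, 0.03], "angular": [0, 0, 0]}, {"slide": [0, -0.003, 0.06], "angular": [0, 0, 0]}, {"slide": [0, -0.003, 0.09], "angular": [0, 0, 0]}, {"slide": [0, -0.003, 0.11], "angular": [0, 0, 0]}, {"slide": [0, -0.003, 0.12], "angular": [0, 0, 0]}, {"slide": [0, -0.003, 0.12], "angular": [0, 0, 0]}]}}

```text
time: 58.3
eef_pos: [0.637, -0.0714, 0.0505]
ee_rot: [-3.139, 0.001, 1.584]
wrist_force: [-2.7, 0.7, -2.4]
gripper_width: 0.309
gripper_force: 59.8
```

Emit:
{"api": "send_rows", "payload": {"deltas": [{"slide": [0, 0, 0], "angular": [0, 0, 0]}, {"slide": [0, 0, 0], "angular": [0, 0, 0]}, {"slide": [0, 0, 0], "angular": [0, 0, 0]}, {"slide": [0, 0, 0], "angular": [0, 0, 0]}, {"slide": [0, 0, 0], "angular": [0, 0, 0]}], "hand": 0.65}}

```text
time: 58.8
eef_pos: [0.638, -0.0715, 0.0516]
ee_rot: [-3.141, 0.001, 1.584]
wrist_force: [-0.4, 0.3, 0.1]
gripper_width: 0.65
gripper_force: 0.0
```

Emit:
{"api": "send_rows", "payload": {"deltas": [{"slide": [0, 0, -0.1], "angular": [0, 0, 0]}, {"slide": [0, 0, -0.4], "angular": [0, 0, 0]}, {"slide": [0, 0, -0.7], "angular": [0, 0, 0]}, {"slide": [0, 0, -0.95], "angular": [0, 0, 0]}, {"slide": [0, 0, -0.95], "angular": [0, 0, 0]}, {"slide": [0, 0, -0.95], "angular": [0, 0, 0]}]}}

```text
time: 59.4
eef_pos: [0.6388, -0.0715, 0.1965]
ee_rot: [3.139, 0.002, 1.585]
wrist_force: [-0.2, -0.2, -0.6]
gripper_width: 0.654
gripper_force: 0.0
```

Emit:
{"api": "send_rows", "payload": {"deltas": [{"slide": [-0.3, 0.1, -0.2], "angular": [0, 0, 0]}, {"slide": [-0.5, 0.1, -0.2], "angular": [0, 0, 0]}, {"slide": [-0.5, 0.1, -0.2], "angular": [0, 0, 0]}, {"slide": [-0.5, 0.1, -0.2], "angular": [0, 0, 0]}, {"slide": [-0.5, 0.1, -0.2], "angular": [0, 0, 0]}]}}

```text
time: 59.9
eef_pos: [0.6522, -0.145, 0.2215]
ee_rot: [-3.136, -0.001, 1.585]
wrist_force: [-0.0, 0.0, 0.9]
gripper_width: 0.647
gripper_force: 0.0
```

Run:
```python
from dg import *
s=state();print(s["eef_pos"],s["time"])
for nm in("wrist","scene","top"):
    c=cam(nm);img=camera(nm); cv2.imwrite(f"pics/f_{nm}.png",img)
    for r in pinpoint("dog0",nm)[:7]: print(nm,"dog foot",round(r["p"],2),np.round(r["uv"]),np.round(ray(nm,r["uv"],.007,c),3))
    for n,z in(("bar",.025),("cover",.014)):
        for r in outline_of(n,nm)[:1]: print(nm,n,round(r["p"],2),[np.round(v,3) for v in rect(r["region"],z,nm,c)])
img=cv2.imread("pics/f_wrist.png");c=cam("wrist")
for h in((.638,-.0714),(.6368,-.0154),(.6357,.0404)):
    p=patch(img,c,"wrist",h,1,.067,22,23); print(h); show(np.clip(p,np.percentile(p,5),np.percentile(p,90)))
```

```text
[ 0.6522305  -0.14497012  0.22151716] 59.9
wrist dog foot 0.57 [297.  45.] [ 0.635 -0.017  0.007]
wrist bar 0.75 [array([ 0.469, -0.302]), np.float64(111.303), np.float64(36.155), np.float64(-0.133)]
scene dog foot 0.77 [245. 250.] [ 0.636 -0.068  0.007]
scene dog foot 0.77 [343. 294.] [0.615 0.201 0.007]
scene dog foot 0.61 [282. 269.] [0.633 0.044 0.007]
scene dog foot 0.58 [260. 258.] [ 0.636 -0.021  0.007]
scene dog foot 0.57 [381. 351.] [0.696 0.34  0.007]
scene dog foot 0.54 [367. 272.] [0.529 0.213 0.007]
scene dog foot 0.37 [259. 249.] [ 0.613 -0.041  0.007]
scene bar 0.97 [array([ 0.507, -0.304]), np.float64(190.634), np.float64(36.784), np.float64(3.44)]
scene cover 0.59 [array([ 0.508, -0.38 ]), np.float64(180.722), np.float64(65.458), np.float64(0.623)]
top dog foot 0.73 [208. 195.] [0.685 0.345 0.007]
top dog foot 0.66 [270. 266.] [0.519 0.195 0.007]
top dog foot 0.5 [360. 217.] [ 0.636 -0.015  0.007]
top dog foot 0.49 [382. 217.] [ 0.636 -0.068  0.007]
top dog foot 0.44 [336. 219.] [0.632 0.042 0.007]
top dog foot 0.44 [272. 230.] [0.604 0.192 0.007]
top cover 0.81 [arr
[... 1593 characters left out ...]
@@@@@@@@@@@@@@@@@%%----==
@@%%%%%%##**##########************++++==----==
@@%%%%%%##**@@@@@@@@@@@@@@@@@@@@@@@@@@##----==
@@@@%%%%##**@@@@@@@@@@@@@@@@@@@@@@@@@@##----++
@@@@%%%%****@@@@@@@@@@@@@@@@@@@@@@@@@@**----++
%%@@%%%%****@@@@@@@@@@@@@@@@@@@@@@@@@@**----++
@@@@%%%%****@@@@@@@@@@@@@@@@@@@@@@@@@@**----++
@@@@%%%%****@@@@@@@@@@@@@@@@@@@@@@@@@@**----++
@@@@%%%%****@@@@@@@@@@@@@@@@@@@@@@@@@@**----++
@@@@%%%%****@@@@@@@@@@@@@@@@@@@@@@@@@@**----++
@@@@%%%%****@@@@@@@@@@@@@@@@@@@@@@@@@@**----++
%%@@%%%%****************##########%%%%==--++++
%%@@%%%%******++========================****++
%%@@%%%%************************************++
%%@@%%%%************************************++
(0.6357, 0.0404)
```

Run:
```python
from h import *
plan(((.6378,-.0775,.09),down(90.9)))
```

```text
now [ 0.6537 -0.146   0.2238] [-179.9    0.    90.8] t 60.5 q [-0.28  0.4   1.52 -0.    1.22 -0.3 ]
[0.459, -0.098, 0.892] [-0.001, 0.001, -0.001] rows 4
 -> at [ 0.638 -0.077  0.09 ]
```

Emit:
{"api": "send_rows", "payload": {"deltas": [{"slide": [0.459, -0.098, 0.2], "angular": [0, 0, 0]}, {"slide": [0.459, -0.098, 0.5], "angular": [0, 0, 0]}, {"slide": [0.459, -0.098, 0.75], "angular": [0, 0, 0]}, {"slide": [0.459, -0.098, 0.892], "angular": [0, 0, 0]}, {"slide": [0.459, -0.098, 0.892], "angular": [0, 0, 0]}, {"slide": [0.459, -0.098, 0.892], "angular": [0, 0, 0]}, {"slide": [0.459, -0.098, 0.892], "angular": [0, 0, 0]}, {"slide": [0.459, -0.098, 0.892], "angular": [0, 0, 0]}], "hand": 0}}

```text
time: 61.3
eef_pos: [0.6399, -0.0782, 0.0926]
ee_rot: [3.139, 0.002, 1.584]
wrist_force: [0.2, 0.0, -0.6]
gripper_width: 0.003
gripper_force: 0.0
```

Emit:
{"api": "send_rows", "payload": {"deltas": [{"slide": [0, 0, 0.04], "angular": [0, 0, 0]}, {"slide": [0, 0, 0.08], "angular": [0, 0, 0]}, {"slide": [0, 0, 0.11], "angular": [0, 0, 0]}, {"slide": [0, 0, 0.13], "angular": [0, 0, 0]}, {"slide": [0, 0, 0.14], "angular": [0, 0, 0]}, {"slide": [0, 0, 0.14], "angular": [0, 0, 0]}]}}

```text
time: 61.9
eef_pos: [0.6374, -0.0775, 0.0683]
ee_rot: [-3.139, 0.001, 1.584]
wrist_force: [0.3, -0.1, -0.2]
gripper_width: 0.0
gripper_force: 0.0
```

Emit:
{"api": "send_rows", "payload": {"deltas": [{"slide": [0, 0, 0.007], "angular": [0, 0, 0]}, {"slide": [0, 0, 0.014], "angular": [0, 0, 0]}, {"slide": [0, 0, 0.014], "angular": [0, 0, 0]}]}}

```text
time: 62.2
eef_pos: [0.638, -0.0776, 0.0671]
ee_rot: [-3.14, 0.001, 1.584]
wrist_force: [-0.2, 0.1, 1.2]
gripper_width: -0.001
gripper_force: 0.6
```

Emit:
{"api": "send_rows", "payload": {"deltas": [{"slide": [0, 0, -0.12], "angular": [0, 0, 0]}, {"slide": [0.2, 0.004, -0.12], "angular": [0, 0, 0]}, {"slide": [0.373, 0.008, -0.12], "angular": [0, 0, 0]}, {"slide": [0.373, 0.008, -0.12], "angular": [0, 0, 0]}, {"slide": [0.373, 0.008, -0.12], "angular": [0, 0, 0]}]}}

```text
time: 62.7
eef_pos: [0.6381, -0.0213, 0.0847]
ee_rot: [-3.14, 0.001, 1.586]
wrist_force: [0.2, 0.6, -0.2]
gripper_width: 0.001
gripper_force: 0.0
```

Emit:
{"api": "send_rows", "payload": {"deltas": [{"slide": [0, 0, 0.05], "angular": [0, 0, 0]}, {"slide": [0, 0, 0.09], "angular": [0, 0, 0]}, {"slide": [0, 0, 0.115], "angular": [0, 0, 0]}, {"slide": [0, 0, 0.125], "angular": [0, 0, 0]}, {"slide": [0, 0, 0.125], "angular": [0, 0, 0]}]}}

```text
time: 63.2
eef_pos: [0.6375, -0.0225, 0.0671]
ee_rot: [-3.137, 0.001, 1.584]
wrist_force: [-4.3, -0.4, 9.5]
gripper_width: -0.002
gripper_force: 4.6
```

Emit:
{"api": "send_rows", "payload": {"deltas": [{"slide": [0, 0, -0.12], "angular": [0, 0, 0]}, {"slide": [0.2, 0.004, -0.12], "angular": [0, 0, 0]}, {"slide": [0.373, 0.008, -0.12], "angular": [0, 0, 0]}, {"slide": [0.373, 0.008, -0.12], "angular": [0, 0, 0]}, {"slide": [0.373, 0.008, -0.12], "angular": [0, 0, 0]}]}}

```text
time: 63.7
eef_pos: [0.6383, 0.0342, 0.0833]
ee_rot: [-3.139, 0.001, 1.585]
wrist_force: [-0.3, -0.4, -0.0]
gripper_width: 0.001
gripper_force: 0.0
```

Emit:
{"api": "send_rows", "payload": {"deltas": [{"slide": [0, 0, 0.05], "angular": [0, 0, 0]}, {"slide": [0, 0, 0.09], "angular": [0, 0, 0]}, {"slide": [0, 0, 0.11], "angular": [0, 0, 0]}, {"slide": [0, 0, 0.12], "angular": [0, 0, 0]}, {"slide": [0, 0, 0.12], "angular": [0, 0, 0]}]}}

```text
time: 64.2
eef_pos: [0.6378, 0.0333, 0.067]
ee_rot: [-3.137, 0.001, 1.584]
wrist_force: [-4.8, -0.9, 9.3]
gripper_width: 0.002
gripper_force: 4.7
```

Emit:
{"api": "send_rows", "payload": {"deltas": [{"slide": [0, 0, -0.2], "angular": [0, 0, 0]}, {"slide": [0, 0, -0.5], "angular": [0, 0, 0]}, {"slide": [0, 0, -0.9], "angular": [0, 0, 0]}, {"slide": [-0.3, 0, -1.0], "angular": [0, 0, 0]}, {"slide": [-0.8, -0.8, -1.0], "angular": [0, 0, 0]}, {"slide": [-0.8, -0.8, -1.0], "angular": [0, 0, 0]}, {"slide": [-0.8, -0.8, -1.0], "angular": [0, 0, 0]}, {"slide": [-0.8, -0.8, -1.0], "angular": [0, 0, 0]}]}}

```text
time: 65.0
eef_pos: [0.5153, -0.0894, 0.2147]
ee_rot: [-3.134, 0.001, 1.58]
wrist_force: [0.4, 0.6, -0.3]
gripper_width: -0.005
gripper_force: 0.0
```

Run:
```python
from h import *
nm="scene"; c=cam(nm);camera(nm)
for n,z in(("bar",.025),("cover",.014),("log",.07),("mug",.085),("glue",.075)):
    for r in outline_of(n,nm)[:1]: print(n,round(r["p"],2),[np.round(v,3) for v in rect(r["region"],z,nm,c)])
nm="top"; c=cam(nm);camera(nm)
for n in("log","glue","mug","bar","cover"):
    for r in pinpoint(n,nm)[:1]: print(n,round(r["p"],2),np.round(ray(nm,r["uv"],0,c),3))
```

```text
bar 0.56 [array([ 0.507, -0.305]), np.float64(192.161), np.float64(34.993), np.float64(3.492)]
cover 0.82 [array([ 0.507, -0.381]), np.float64(182.387), np.float64(70.224), np.float64(0.737)]
log 0.87 [array([0.754, 0.239]), np.float64(110.112), np.float64(72.17), np.float64(34.389)]
mug 0.63 [array([0.417, 0.507]), np.float64(154.875), np.float64(72.252), np.float64(-2.641)]
glue 0.87 [array([ 0.754, -0.201]), np.float64(207.985), np.float64(56.459), np.float64(58.663)]
log 0.73 [0.742 0.232 0.   ]
glue 0.65 [ 0.757 -0.199  0.   ]
mug 0.97 [0.378 0.509 0.   ]
cover 0.58 [ 0.5   -0.388  0.   ]
```

All three dogs are home (the fingertips met each head at 67 mm), the bar and cover lie flat in the box, and the bystanders haven't moved.

```bash
python3 -c "
from station import *
print(job_done())"
```

```text
the job is handed in; nothing more can be done
None
```

I handed the job in at about 65 s: the cover was levered off with the bar, all three dogs are in the block and checked home by touch, and the cover and bar lie flat side by side in the box with the log, glue and mug in place; no verdict came back.

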